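# Lay out a stack of weld blanks on their chill blocks

### The job

Take the stack of steel blanks apart from the top down, setting each one down in its place before taking the next: the pipe upright over the pin of the post, the disc on the round copper block, the square plate on the square block and the long plate on the long block. Centre each on its block, flat on it and with edges parallel to the block's edges, let go of it, and do not let it fall. Leave the brush and the magnet where they are.

Things in the scene. Friction and masses are not known exactly. Their poses are not given: they have to be found in the camera images.
- pipe: Short bare steel pipe, standing upright on top of the stack: outer diameter 36, bore 28, height 40 mm, open at both ends, 0.13 kg. Origin: centre of its lower end (42 mm above the table at the start); z up along its axis.
- disc: Bare steel disc, diameter 48, 14 mm thick, 0.2 kg, under the pipe. Origin: centre of its underside (28 mm above the table at the start); z up.
- square_plate: Bare steel square plate, 58 x 58 x 14 mm, 0.37 kg, under the disc. Origin: centre of its underside (14 mm above the table at the start); x and y along its edges, z up. It may lie up to 0.25 rad askew on the long plate.
- long_plate: Bare steel rectangular plate, 100 (x) x 60 (y) x 14 mm, 0.65 kg, at the bottom of the stack, flat on the table. Origin: centre of its underside; x along the long edges, z up. The blanks of the stack are only roughly centred on one another (each within 5 mm of the long plate's middle) and are loose; masses vary by some 15 percent.
- post: Fixed post: round copper base of diameter 72, 18 mm high, with an upright pin of diameter 10 mm in the middle of its top, standing 25 mm above the base's top (tip 43 mm above the table), the last 4 mm tapered. The pipe goes over the pin and stands on the base (play about 9 mm to every side). Origin: centre of the underside, on the table; z up along the pin.
- round_block: Fixed round copper chill block, diameter 72, 18 mm high, flat top without a pin. Origin: centre of its underside, on the table; z up.
- square_block: Fixed square copper chill block, 84 x 84 x 18 mm, flat top. Origin: centre of its underside, on the table; x and y along its edges, z up.
- long_block: Fixed rectangular copper chill block, 126 (x) x 84 (y) x 18 mm, flat top. Origin: centre of its underside, on the table; x along its long edges, z up.
- brush: Bystander, loose: wire brush, wooden back 200 x 26 mm, 30 mm high in all, lying bristles down on the table at the left of the work (+y). Origin: underside, at the middle of its length; x along its length, z up.
- magnet: Bystander, loose: grey triangular welding magnet, an open right-angled frame with 90 mm legs, 16 mm high, lying on the table at the right of the work (-y). Origin: underside, at the middle of its longest side; its legs lie along its x and y, z up.
There are look-alikes about, which are no part of the job. What is shaped like the long_plate but black is not meant. What is shaped like the square_plate but yellow is not meant.

How it is judged:
On the way, in this order (a step that is already met when the one before it is completed fails the run):
1. the pipe stands over the pin of the post, released (horizontal distance between pipe and post below 0.011 m and z of pipe in the frame of post between 0.015 and 0.021 m and angle between pipe's own z axis and vertical below 0.1 rad and contact force between pipe and the fingers below 0.1 N and linear speed of pipe below 0.02 m/s and angular speed of pipe below 0.2 rad/s), for 0.2 s.
2. the disc lies on the round block, released (horizontal distance between disc and round_block below 0.012 m and z of disc in the frame of round_block between 0.015 and 0.021 m and angle between disc's own z axis and vertical below 0.1 rad and contact force between disc and the fingers below 0.1 N and linear speed of disc below 0.02 m/s and angular speed of disc below 0.2 rad/s), for 0.2 s.
3. the square plate lies on the square block, released (horizontal distance between square_plate and square_block below 0.013 m and z of square_plate in the frame of square_block between 0.015 and 0.021 m and angle between square_plate's own z axis and vertical below 0.1 rad and contact force between square_plate and the fingers below 0.1 N and linear speed of square_plate below 0.02 m/s and angular speed of square_plate below 0.2 rad/s and (angle between the x axis of square_plate and the x axis of square_block, either way round below 0.2 rad or angle between the x axis of square_plate and the y axis of square_block, either way round below 0.2 rad)), for 0.2 s.
4. the long plate lies on the long block, released (horizontal distance between long_plate and long_block below 0.013 m and z of long_plate in the frame of long_block between 0.015 and 0.021 m and angle between long_plate's own z axis and vertical below 0.1 rad and contact force between long_plate and the fingers below 0.1 N and linear speed of long_plate below 0.02 m/s and angular speed of long_plate below 0.2 rad/s and angle between the x axis of long_plate and the x axis of long_block, either way round below 0.2 rad), for 0.2 s.
At the end, for the whole second after the job is handed in: Each blank rests flat (tilt < 0.1 rad, underside within 3 mm of the block's top), released and still, on its own block; centres within 11 mm (pipe, pin inside it), 12 mm (disc) or 13 mm (plates) of the block's; plate edges within 0.2 rad of parallel to the block's edges (all of step 1 and all of step 2 and all of step 3 and all of step 4); the robot touches nothing.
It fails at once if the brush is moved more than 30 mm (distance of brush from where it was at the start of the episode above 0.03 m).
It fails at once if the magnet is moved more than 30 mm (distance of magnet from where it was at the start of the episode above 0.03 m).
It fails at once if a blank falls freely (faster than 0.75 m/s, a drop of about 30 mm) ((contact force between pipe and anything else below 0.01 N and linear speed of pipe above 0.75 m/s) or (contact force between disc and anything else below 0.01 N and linear speed of disc above 0.75 m/s) or (contact force between square_plate and anything else below 0.01 N and linear speed of square_plate above 0.75 m/s) or (contact force between long_plate and anything else below 0.01 N and linear speed of long_plate above 0.75 m/s)).
It also fails if it takes over 138 s, if anything falls off the work surface, if the arm or the gripper's body presses on something with over 40 N, if the wrist force passes 120 N, or if a joint passes its speed limit or range.

### The arm

A 6-joint arm with a two-finger parallel gripper is mounted at the origin on the work surface. World frame = base frame: x ahead of the robot, y to its left, z up, the work surface at z = 0. Lengths are in m, angles in rad, forces in N, time in s.
With the tool pointing down it reaches from about 0.3 to 0.775 m from the base axis. Payload 14.6 kg.
Tool frame: the origin (TCP) lies at the very end of the fingers, on their centre line; the grasp point (between the pads) lies 19 mm behind it; x points along the fingers, y is the direction in which the jaws open and shut, and the axes are right-handed (so a half turn about x gives the same grasp; the last joint's range is limited). The gripper opens to 94 mm and grips with 3 to 60 N. Pads are 16 mm wide; open, the fingers measure 119 mm over their backs; the gripper's body (75 mm by 177 mm) begins 78 mm behind the grasp point.
Start: joints at [-1.24, 0.3, 1.521, -0, 1.321, -0.067], TCP at [0.213, -0.507, 0.183] pointing down, gripper open.
Joint ranges: [-3.03, 3.03], [-0.79, 2.21], [0.23, 2.52], [-1.04, 4.18], [0, 3.07], [-2.55, 2.55]. Speed limits (rad/s): [2.22, 2.22, 2.57, 3.14, 3.14, 3.14].

### API

Orientations are given as [roll, pitch, yaw] about the fixed x, y, z axes, in that order (R = Rz(yaw) Ry(pitch) Rx(roll)).
In Python, from station import ctrl, viewer, hand_in gives the robot as it stands. The module is installed in compiled form; this text tells all that it offers.
- The arm moves only by the tool play_rows, never from a script. Its argument "deltas" is a list that holds one entry, the list of rows, each a list of 7 numbers: the shift along the tool's x, y, z in mm, then the turn, a rotation vector about the tool's x, y, z in rad, then the finger opening in mm, from 0 to 94. In form: [[[dx, dy, dz, ax, ay, az, gripper], ...]]. A call has 1 to 10 rows; each row shifts and turns the commanded pose from where the row before left it, along the tool's axes as they then stand; what a row does not reach is not made up. A row lasts 1/10 s, in which the tool goes at most 50 mm and 8.59 degrees, less where a joint would pass 70% of its speed; a pose out of reach is approached as far as the arm can. A call with a gripper value outside its range is refused whole. The fingers move at their own pace and stop on an object; "grip_force" is the grip in N (left out, the last holds). Time passes only in rows, so rows that do not move let the fingers close. It gives the time, the measured TCP pose, the force and the opening at its end, in the units of the state.
- ctrl.get_obs(): the state, without advancing time (a new reading comes with each control period).
- viewer.camera(name): name is "side" or "top" or "wrist"; returns a dict with "img" (400x640x3 uint8, red, green, blue), "fx", "fy", "cx", "cy" (pixels), "rvec" (rotation vector, rad) and "tvec" (3), from world to camera coordinates, as OpenCV has them. Camera axes: x right, y down, z forward; pixel columns grow to the right and rows downward; lengths in m; the calibration is good to about 2 mm. A picture is of the moment at which its call begins. There is no depth.
- hand_in(): hands the job in, once; it reports no verdict.
The state is a dict: "time_s": time; "qpos": joint angles; "joint_vel": joint speeds; "tau": joint torques, N m; "ee_pos": TCP position; "eef_rot": TCP orientation; "force": force on the tool from outside, world axes, zero at the start; "moment": the same for the moment, N m; "grip_width": finger opening in m.
Only numpy, scipy, OpenCV 4.12 (cv2) and the standard library are available. Lean on these libraries where they do the work, as an engineer would, in place of code of your own. Each camera call takes 0.05 s, during which the arm holds its last target.

## Working session

There is one attempt and no reset: what is moved stays moved. The work goes in short steps, Python scripts to look and compute and a tool call to move; the robot and the scene stay as the last step left them, time stands still between calls to the robot, and variables do not carry over. Pictures are saved under pics/ and viewed, and the job is handed in when it is done.

Besides the shell and the picture viewer there is one more tool, called after ">>>" as name([rows], argument=value, ...), one row to a line, values as JSON. play_rows: Moves the arm, as the interface text tells. Its arguments: {"type":"object","properties":{"deltas":{"type":"array","items":{"type":"array","items":{"type":"array","items":{"type":"number"}}}},"grip_force":{"type":"number"}},"required":["deltas"]}

```bash
mkdir -p pics
cat > h.py <<'E'
import numpy as np, cv2
from station import ctrl, viewer, hand_in
def shot(n,f):
    c=viewer.camera(n); cv2.imwrite(f'pics/{f}.png',c['img'][:,:,::-1])
    np.savez(f'pics/{f}.npz',**c); return c
def load(f): return dict(np.load(f'pics/{f}.npz'))
def ray(c,u,v,z):
    R,_=cv2.Rodrigues(np.array(c['rvec'],float)); t=np.array(c['tvec'],float).ravel()
    d=R.T@np.array([(u-c['cx'])/c['fx'],(v-c['cy'])/c['fy'],1]); o=-R.T@t
    return (o+d*(z-o[2])/d[2])[:2]
def crop(f,u0,v0,u1,v1,k,out):
    im=cv2.imread(f'pics/{f}.png')[v0:v1,u0:u1]
    cv2.imwrite(f'pics/{out}.png',cv2.resize(im,None,fx=k,fy=k,interpolation=cv2.INTER_CUBIC))
E
python3 - <<'E'
from h import *
for n in ['top','side','wrist']:
    c=shot(n,n+'0'); print(n,c['fx'],c['cx'],c['cy'],c['rvec'],c['tvec'])
print(ctrl.get_obs())
E
```

```text
top 394.2958569800399 321.52317047509814 201.00507069864756 [ 2.16193037 -2.06167626  0.2217771 ] [-0.02526708  0.52653889  0.8974994 ]
side 470.65760011683614 321.3068147102129 197.99700049451178 [ 1.03641744 -2.4219948   1.03517572] [0.36399054 0.31513316 0.91036725]
wrist 313.1681802137377 321.7903465252687 203.97338814553692 [-2.44957506  1.62804235  0.19251945] [-0.55012622 -0.02478104  0.39076427]
{'time_s': 0.15, 'qpos': array([-1.23959166e+00,  3.00327057e-01,  1.52143940e+00,  2.54533154e-05,
        1.32071816e+00, -6.66437511e-02]), 'joint_vel': array([ 0.00049263,  0.00015927, -0.00089159, -0.00124601,  0.00084206,
        0.00172223]), 'tau': array([ 2.38509128e-03, -5.31950927e+01, -3.52819741e+01,  7.09552900e-02,
        2.36428622e-02, -7.86669921e-05]), 'ee_pos': array([ 0.212998  , -0.50683736,  0.18302529]), 'eef_rot': array([-1.66507545,  1.56990403,  1.87435931]), 'force': array([ 1.46854018, -0.05781421, -0.27387132]), 'moment': array([-0.00305863,  0.03925474,  0.01439844]), 'grip_width': 0.09408638633070447}
```

View pics/top0.png

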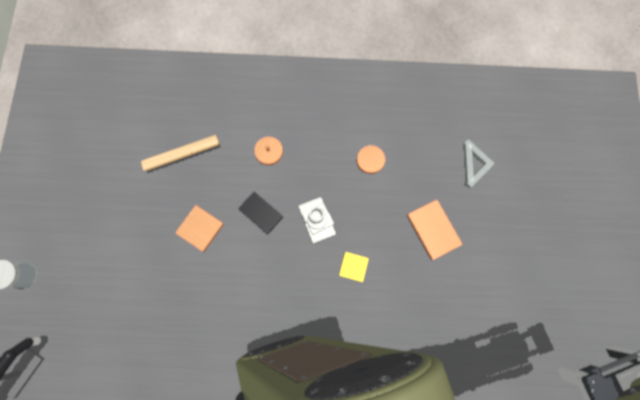

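View pics/side0.png

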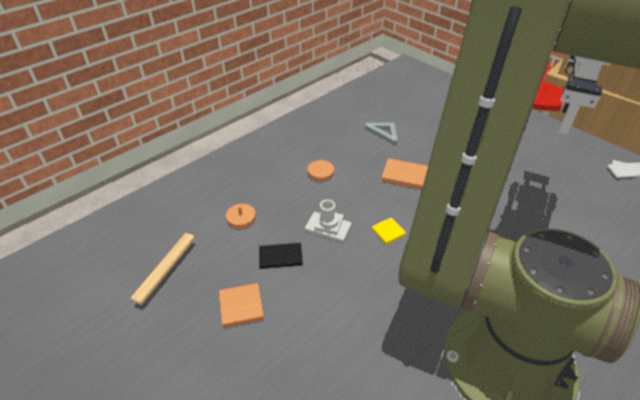

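View pics/wrist0.png

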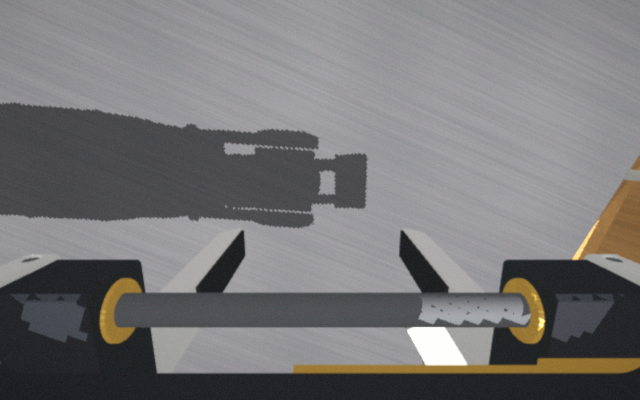

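The top view shows the post at (268,150), round block (371,159), square block (200,228), long block (434,230) and stack (317,219). The black and yellow pieces are decoys. Next I measure.

Run:
```python
from h import *
c=load('top0'); im=c['img']; hsv=cv2.cvtColor(im,cv2.COLOR_RGB2HSV)
m=((hsv[...,0]<14)&(hsv[...,1]>140)&(hsv[...,2]>120)).astype(np.uint8); m[300:]=0
n,l,s,ce=cv2.connectedComponentsWithStats(m)
for i in range(1,n):
    if s[i,4]<200: continue
    cs,_=cv2.findContours((l==i).astype(np.uint8),cv2.RETR_EXTERNAL,cv2.CHAIN_APPROX_NONE)
    P=np.array([ray(c,*p[0],.018) for p in max(cs,key=len)])*1000
    r=cv2.minAreaRect(P.astype(np.float32)); print(ce[i].round(1),s[i,4],(ray(c,*ce[i],.018)*1000).round(1),np.round(r[0],1),np.round(r[1],1),round(r[2],1),cv2.boxPoints(r).round(0).tolist())
crop('top0',270,180,370,260,8,'c1')
crop('side0',290,190,370,250,10,'c2')
```

```text
(no output)
```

View pics/c1.png

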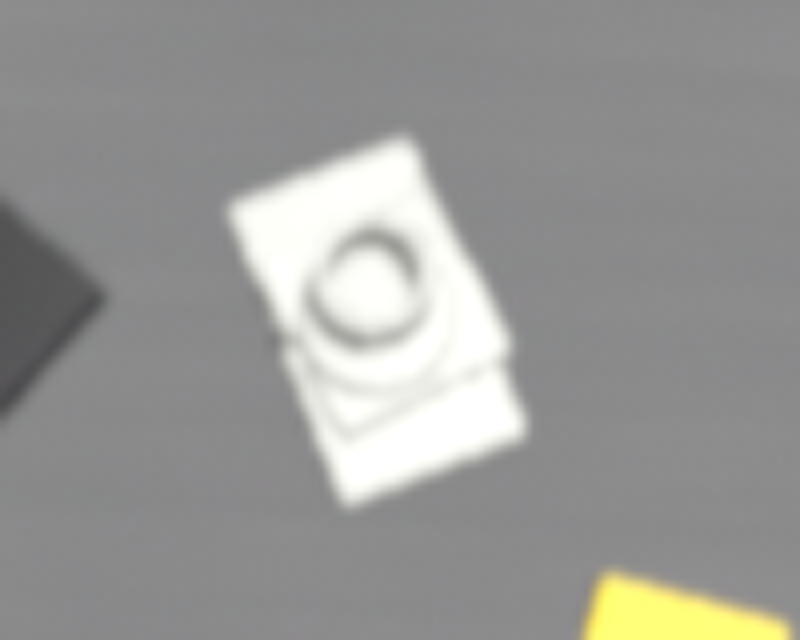

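View pics/c2.png

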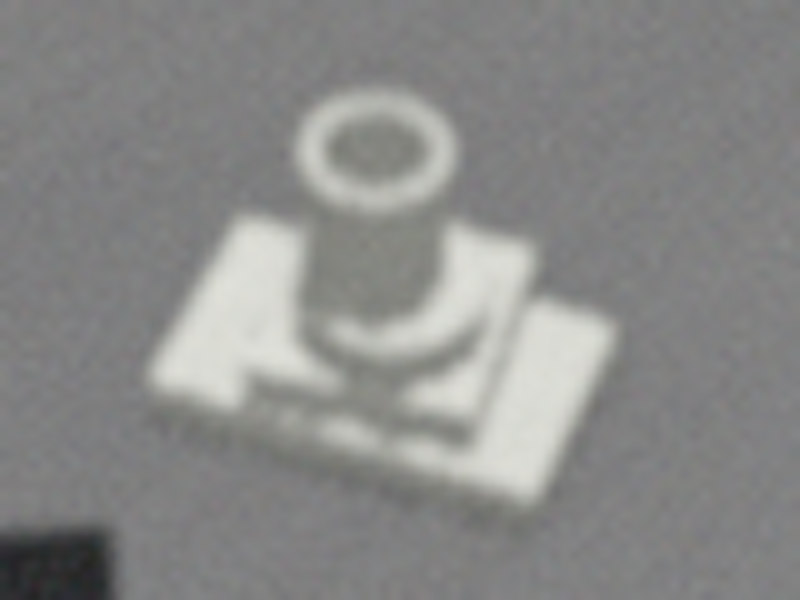

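The crops show the pipe's rim at about (315.5,216) in the top view, with the plates under it. The colour threshold found nothing, so I will adjust it.

```bash
cat > blocks.py <<'E'
from h import *
c=load('top0'); im=c['img']; hsv=cv2.cvtColor(im,cv2.COLOR_RGB2HSV)
print(im[228,200],hsv[228,200],im[159,371])
m=((hsv[...,0]<15)&(hsv[...,1]>120)&(hsv[...,2]>150)).astype(np.uint8); m[300:]=0
n,l,s,ce=cv2.connectedComponentsWithStats(m)
for i in range(1,n):
    if s[i,4]<200: continue
    cs,_=cv2.findContours((l==i).astype(np.uint8),cv2.RETR_EXTERNAL,cv2.CHAIN_APPROX_NONE)
    P=np.array([ray(c,*p[0],.018) for p in max(cs,key=len)])*1000
    r=cv2.minAreaRect(P.astype(np.float32)); print(ce[i].round(1),s[i,4],(ray(c,*ce[i],.018)*1000).round(1),np.round(r[0],1),np.round(r[1],1),round(r[2],1),cv2.boxPoints(r).round(0).tolist())
E
python3 blocks.py
python3 - <<'E'
from h import *
c=load('top0'); s=load('side0')
q=lambda x,y,u0,v0,k:((x+.5)/k-.5+u0,(y+.5)/k-.5+v0)
t=lambda x,y,z:(ray(c,*q(x,y,270,180,8),z)*1000).round(1)
d=lambda x,y,z:(ray(s,*q(x,y,290,190,10),z)*1000).round(1)
print('pipe',t(367,290,.082),d(377,150,.082))
print('long',[t(*p,.014) for p in [(228,208),(408,135),(527,437),(347,508)]])
print('longside',[d(*p,.014) for p in [(148,378),(618,322),(535,503)]])
print('sq',[t(*p,.028) for p in [(512,350),(348,440),(285,350)]],[d(*p,.028) for p in [(538,243),(470,445),(243,390)]])
for n in ['top','side']:
    k=load(n+'0');R,_=cv2.Rodrigues(k['rvec']);print(n,-R.T@k['tvec'])
crop('top0',235,120,305,180,10,'c3')
crop('top0',395,190,475,270,7,'c4')
E
```

```text
[252 188 134] [ 14 119 252] [255 196 141]
pipe [485.6  12.1] [493.5  12.9]
long [array([521.3,  58.3]), array([547.5,   2.9]), array([453.5, -38.5]), array([428.9,  16.1])]
longside [array([524.5,  59.7]), array([458.5, -36.6]), array([431.2,  20.4])]
sq [array([478.3, -32.3]), array([448.2,  16.6]), array([475. ,  37.3])] [array([481.8, -31.7]), array([446.2,  27.6]), array([496.1,  54.3])]
top [ 0.33053881 -0.00370745  0.98697374]
side [-0.06768479  0.56704466  0.85699806]
```

View pics/c3.png

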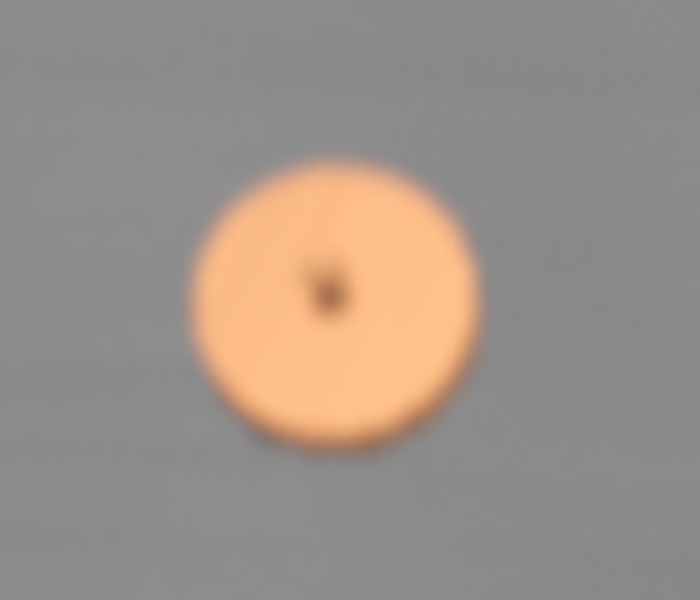

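View pics/c4.png

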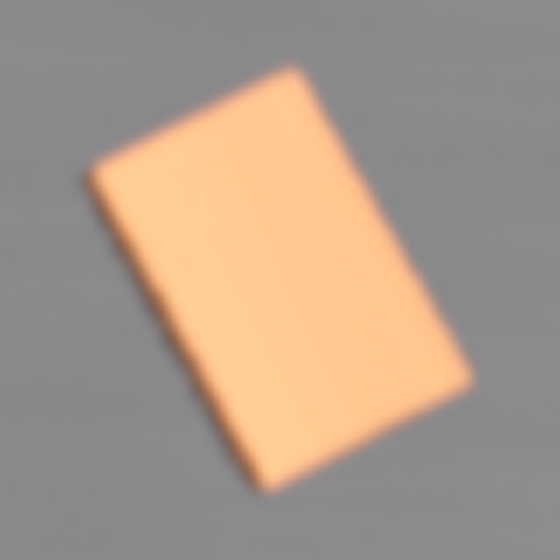

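```bash
cat > blocks.py <<'E'
from h import *
import sys
f=sys.argv[1]; z=float(sys.argv[2]) if len(sys.argv)>2 else .018
c=load(f); im=c['img']; hsv=cv2.cvtColor(im,cv2.COLOR_RGB2HSV)
m=((hsv[...,0]<16)&(hsv[...,1]>85)&(hsv[...,2]>195)).astype(np.uint8)
n,l,s,ce=cv2.connectedComponentsWithStats(m)
for i in range(1,n):
    if s[i,4]<200: continue
    cs,_=cv2.findContours((l==i).astype(np.uint8),cv2.RETR_EXTERNAL,cv2.CHAIN_APPROX_NONE)
    P=np.array([ray(c,*p[0],z) for p in max(cs,key=len)])*1000
    r=cv2.minAreaRect(P.astype(np.float32)); print(ce[i].round(1),s[i,4],(ray(c,*ce[i],z)*1000).round(1),np.round(r[0],1),np.round(r[1],1),round(r[2],1))
E
python3 blocks.py top0;echo; python3 blocks.py side0
```

```text
[268.1 149.9] 598 [662.8 143.9] [663.  144.1] [72.3 70.2] 47.4
[370.7 158.8] 606 [ 651.9 -121.1] [ 651.6 -120.8] [70.2 69.6] 1.6
[438.8 228.4] 1173 [ 479.5 -293.9] [ 477.9 -283.6] [126.5  85.6] 29.1
[198.7 227.9] 1167 [452.5 299.8] [452.9 299.9] [84.7 84.6] 59.6

[548.8  94.9] 457 [ 403.2 -933.7] [ 401.1 -943.2] [ 80.6 156. ] 19.4
[404.7 171.4] 806 [ 486.2 -276.8] [ 487.3 -277.3] [111.   85.1] 28.7
[320.4 168.4] 345 [ 655.  -118.5] [ 655.7 -119. ] [70.1 69.8] 73.2
[240.1 214. ] 449 [665.6 147.6] [666.5 147.3] [70.7 69.7] 46.3
[240.3 303.3] 1362 [454.3 303.8] [455.6 302.7] [83.3 84. ] 59.6
```

```bash
cat > plan.py <<'E'
from h import *
from scipy.spatial.transform import Rotation as Ro
def state():
    o=ctrl.get_obs(); return o, np.array(o['ee_pos'])*1000, Ro.from_euler('xyz',o['eef_rot']).as_matrix()
def plan(x,y,z,phi,base=None,mm=45,ra=.14):
    """phi deg: world direction of jaw axis (mod 180), tool down. one straight leg; prints rows split"""
    o,p,R=base if base else state()
    t=np.array([x,y,z],float); best=None
    for ph in (phi,phi+180):
        a=np.radians(ph); Y=np.array([np.cos(a),np.sin(a),0]); X=np.array([0,0,-1.]); Rt=np.c_[X,Y,np.cross(X,Y)]
        rv=Ro.from_matrix(R.T@Rt).as_rotvec()
        # q6 change: 
        if best is None or np.linalg.norm(rv)<np.linalg.norm(best[0]): best=(rv,Rt)
    rv,Rt=best; d=t-p
    n=int(np.ceil(max(np.linalg.norm(d)/mm,np.linalg.norm(rv)/ra,1)))
    Rc=R.copy();rows=[]
    for i in range(n):
        rows.append(np.r_[Rc.T@d/n,rv/n]); Rc=Rc@Ro.from_rotvec(rv/n).as_matrix()
    for r in rows: print(np.r_[r[:3].round(1),r[3:].round(3)].tolist())
    print('n',n,'q',o['qpos'].round(2),'pos',p.round(1),'jaw deg',np.degrees(np.arctan2(R[1,1],R[0,1])).round(1),'downness',R[:,0].round(3),'t',o['time_s'])
    return o,t,Rt
E
python3 - <<'E'
from plan import *
o,p,R=state(); print(R.round(3))
c=load('wrist0');Rc,_=cv2.Rodrigues(c['rvec']);cp=-Rc.T@c['tvec']*1000
print('cam in tool',R.T@(cp-p),'\ncam axes in tool\n',(R.T@Rc.T).round(3))
print('long dir options')
plan(400,12,250,-24)
E
```

```text
[[-0.     0.387 -0.922]
 [ 0.001 -0.922 -0.387]
 [-1.    -0.001 -0.   ]]
cam in tool [-202.27175711    0.5922993   -66.27784025] 
cam axes in tool
 [[ 0.    -0.232  0.973]
 [ 1.    -0.    -0.   ]
 [ 0.     0.973  0.232]]
long dir options
[-5.1, -31.2, -28.7, -0.058, -0.0, 0.0]
[-5.1, -29.5, -30.5, -0.058, -0.0, 0.0]
[-5.1, -27.7, -32.1, -0.058, -0.0, 0.0]
[-5.1, -25.8, -33.7, -0.058, -0.0, 0.0]
[-5.1, -23.8, -35.1, -0.058, -0.0, 0.0]
[-5.1, -21.7, -36.5, -0.058, -0.0, 0.0]
[-5.1, -19.6, -37.7, -0.058, -0.0, 0.0]
[-5.1, -17.3, -38.7, -0.058, -0.0, 0.0]
[-5.1, -15.1, -39.7, -0.058, -0.0, 0.0]
[-5.1, -12.7, -40.5, -0.058, -0.0, 0.0]
[-5.1, -10.4, -41.1, -0.058, -0.0, 0.0]
[-5.1, -8.0, -41.7, -0.058, -0.0, 0.0]
[-5.2, -5.5, -42.1, -0.058, -0.0, 0.0]
n 13 q [-1.24  0.3   1.52  0.    1.32 -0.07] pos [ 213.  -506.8  183. ] jaw deg -67.2 downness [-0.     0.001 -1.   ] t 0.15
```

Run:
```python
from plan import *
plan(487,10,150,-65)
```

```text
[2.4, -26.4, -32.3, -0.003, -0.0, 0.0]
[2.4, -26.4, -32.4, -0.003, -0.0, 0.0]
[2.4, -26.3, -32.5, -0.003, -0.0, 0.0]
[2.4, -26.2, -32.6, -0.003, -0.0, 0.0]
[2.4, -26.1, -32.6, -0.003, -0.0, 0.0]
[2.4, -26.0, -32.7, -0.003, -0.0, 0.0]
[2.4, -25.9, -32.8, -0.003, -0.0, 0.0]
[2.4, -25.8, -32.8, -0.003, -0.0, 0.0]
[2.4, -25.7, -32.9, -0.003, -0.0, 0.0]
[2.4, -25.6, -33.0, -0.003, -0.0, 0.0]
[2.4, -25.6, -33.1, -0.003, -0.0, 0.0]
[2.4, -25.5, -33.1, -0.003, -0.0, 0.0]
[2.4, -25.4, -33.2, -0.003, -0.0, 0.0]
[2.4, -25.3, -33.3, -0.003, -0.0, 0.0]
n 14 q [-1.24  0.3   1.52  0.    1.32 -0.07] pos [ 213.  -506.8  183. ] jaw deg -67.2 downness [-0.     0.001 -1.   ] t 0.15
```

>>> play_rows([
  [[0, -12, -15, 0, 0, 0, 94], [2, -26, -32, 0, 0, 0, 94], [2, -26, -32, 0, 0, 0, 94], [2, -26, -33, 0, 0, 0, 94], [2, -26, -33, 0, 0, 0, 94], [2, -26, -33, 0, 0, 0, 94], [2, -26, -33, 0, 0, 0, 94], [2, -26, -33, 0, 0, 0, 94], [2, -26, -33, 0, 0, 0, 94], [2, -26, -33, 0, 0, 0, 94]],
], grip_force=40)

```text
time_s: 1.15
ee_pos: [0.404, -0.1585, 0.1654]
eef_rot: [2.172, 1.571, -0.571]
force: [0.1, -0.4, 0.3]
grip_width: 0.0939
```

Run:
```python
from plan import *
plan(487,10,150,-65)
```

```text
[3.1, -24.6, -28.4, -0.008, -0.0, -0.0]
[3.1, -24.4, -28.5, -0.008, -0.0, -0.0]
[3.1, -24.2, -28.7, -0.008, -0.0, -0.0]
[3.1, -24.0, -28.9, -0.008, -0.0, -0.0]
[3.1, -23.8, -29.1, -0.008, -0.0, -0.0]
n 5 q [-0.46  0.06  1.85 -0.    1.23  0.71] pos [ 404.  -158.5  165.4] jaw deg -67.2 downness [ 0. -0. -1.] t 1.15
```

>>> play_rows([
  [[3, -24, -29, -0.008, 0, 0, 94], [3, -24, -29, -0.008, 0, 0, 94], [3, -24, -29, -0.008, 0, 0, 94], [3, -24, -29, -0.008, 0, 0, 94], [3, -24, -28, -0.008, 0, 0, 94], [0, 0, 0, 0, 0, 0, 94], [0, 0, 0, 0, 0, 0, 94]],
])

```text
time_s: 1.85
ee_pos: [0.487, 0.008, 0.1501]
eef_rot: [-0.356, 1.57, -3.058]
force: [0.1, -0.2, 1.4]
grip_width: 0.0942
```

Run:
```python
from plan import *
shot('wrist','w1'); print(state()[1:])
```

```text
(array([486.86906395,   7.28925565, 150.27131539]), array([[-5.36407340e-04,  4.24156095e-01, -9.05588935e-01],
       [-9.41307839e-05, -9.05589083e-01, -4.24156108e-01],
       [-9.99999852e-01, -1.42276654e-04,  5.25690777e-04]]))
```

View pics/w1.png

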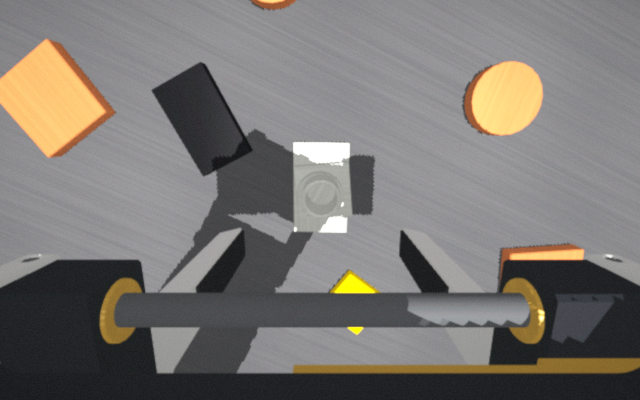

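```bash
python3 blocks.py w1
python3 - <<'E'
from h import *
crop('w1',280,130,365,245,6,'w1c')
E
```

```text
[57.6 97.8] 469 [461.3 291.8] [454.5 300.5] [84.3 84.8] 59.5
```

View pics/w1c.png

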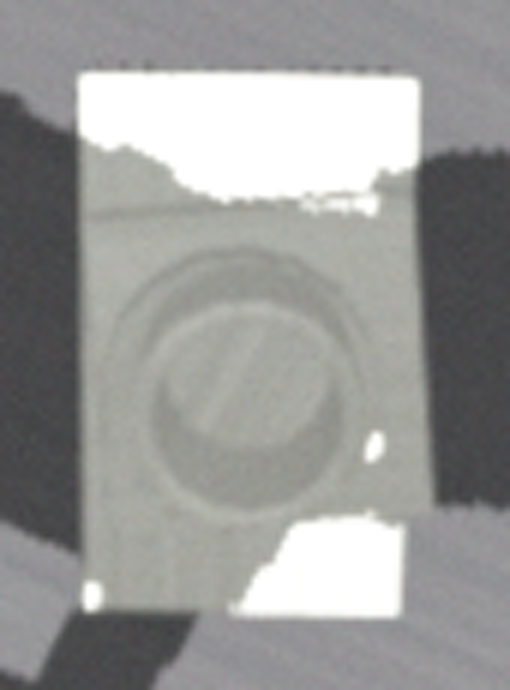

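Run:
```python
from h import *
c=load('w1')
t=lambda x,y,z:(ray(c,(x+.5)/6-.5+280,(y+.5)/6-.5+130,z)*1000).round(1)
print('pipe',t(248,408,.082))
P=[t(80,73,.014),t(420,76,.014),t(402,616,.014),t(82,612,.014)]
print(P,[np.linalg.norm(P[i]-P[i-1]).round(1) for i in range(4)],np.mean(P,axis=0))
print('sq',[t(*p,.028) for p in [(82,220),(417,200),(435,505)]])
print('disc L,R,top',t(105,360,.042),t(375,360,.042),t(240,247,.042))
```

```text
pipe [493.7  11.4]
[array([522.4,  57.9]), array([547.5,   3.3]), array([456.1, -38.2]), array([431.1,  17. ])] [np.float64(100.0), np.float64(60.1), np.float64(100.4), np.float64(60.6)] [489.275  10.   ]
sq [array([500.9,  46.6]), array([528.5,  -4.2]), array([481.1, -31.2])]
disc L,R,top [483.   33.1] [502.3  -8. ] [509.9  20.6]
```

Run:
```python
from plan import *
plan(493.5,11.8,47,-65,mm=20)
```

```text
[17.2, -0.2, -1.3, 0.0, 0.0, 0.0]
[17.2, -0.2, -1.3, 0.0, 0.0, 0.0]
[17.2, -0.2, -1.3, 0.0, 0.0, 0.0]
[17.2, -0.2, -1.3, 0.0, 0.0, 0.0]
[17.2, -0.2, -1.3, 0.0, 0.0, 0.0]
[17.2, -0.2, -1.3, 0.0, 0.0, 0.0]
n 6 q [-0.06  0.19  1.74 -0.    1.21  1.07] pos [486.9   7.3 150.3] jaw deg -64.9 downness [-0.001 -0.    -1.   ] t 1.9
```

>>> play_rows([
  [[10, -1, -8, 0, 0, 0, 94], [20, 0, 0, 0, 0, 0, 94], [20, 0, 0, 0, 0, 0, 94], [20, 0, 0, 0, 0, 0, 94], [20, 0, 0, 0, 0, 0, 94], [13, 0, 0, 0, 0, 0, 94], [0, 0, 0, 0, 0, 0, 94], [0, 0, 0, 0, 0, 0, 94]],
])

```text
time_s: 2.7
ee_pos: [0.4943, 0.0116, 0.0478]
eef_rot: [2.637, 1.571, -0.068]
force: [-0.2, -0.0, -0.4]
grip_width: 0.0941
```

>>> play_rows([
  [[0, 0, 0, 0, 0, 0, 20], [0, 0, 0, 0, 0, 0, 20], [0, 0, 0, 0, 0, 0, 20], [0, 0, 0, 0, 0, 0, 20], [0, 0, 0, 0, 0, 0, 20], [0, 0, 0, 0, 0, 0, 20], [0, 0, 0, 0, 0, 0, 20], [0, 0, 0, 0, 0, 0, 20]],
], grip_force=25)

```text
time_s: 3.5
ee_pos: [0.494, 0.0119, 0.0474]
eef_rot: [-1.686, 1.571, 1.893]
force: [-0.0, -0.2, 0.6]
grip_width: 0.0347
```

Run:
```python
from plan import *
shot('wrist','w2'); o,p,R=state(); print(p,o['grip_width'],o['force'])
crop('w2',120,40,520,340,2,'w2c')
```

```text
[493.95696889  11.90172723  47.4146336 ] 0.034521516212397206 [-0.75140953  0.99307555 -0.06684022]
```

View pics/w2c.png

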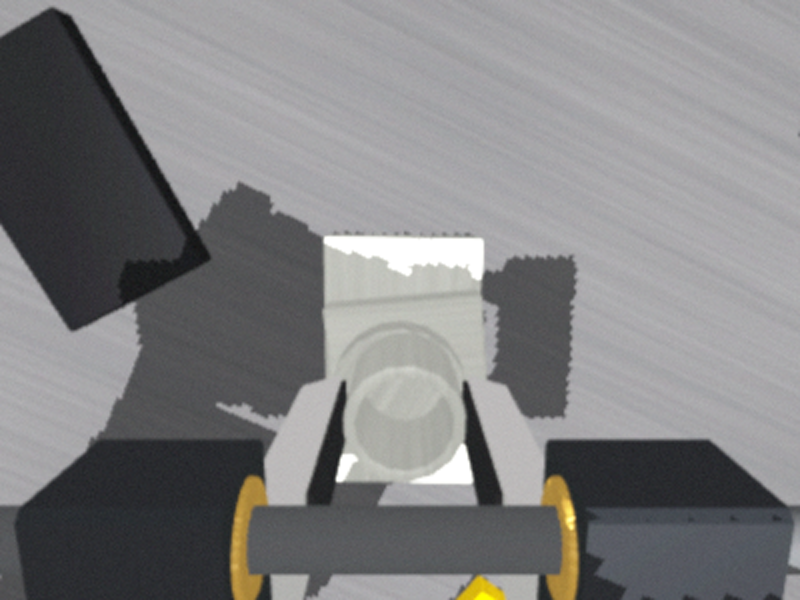

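>>> play_rows([
  [[-5, 0, 0, 0, 0, 0, 20], [-10, 0, 0, 0, 0, 0, 20], [-20, 0, 0, 0, 0, 0, 20], [-20, 0, 0, 0, 0, 0, 20], [-15, 0, 0, 0, 0, 0, 20], [0, 0, 0, 0, 0, 0, 20]],
])

```text
time_s: 4.15
ee_pos: [0.4951, 0.0118, 0.1199]
eef_rot: [2.654, 1.567, -0.05]
force: [-0.5, -0.1, -2.0]
grip_width: 0.035
```

Run:
```python
from plan import *
o=plan(664.7,145.7,117,-65,mm=25)
```

```text
[0.4, -5.5, -23.4, 0.0, -0.0, -0.0]
[0.4, -5.5, -23.4, 0.0, -0.0, -0.0]
[0.4, -5.5, -23.4, 0.0, -0.0, -0.0]
[0.4, -5.5, -23.4, 0.0, -0.0, -0.0]
[0.4, -5.5, -23.4, 0.0, -0.0, -0.0]
[0.4, -5.5, -23.4, 0.0, -0.0, -0.0]
[0.3, -5.5, -23.4, 0.0, -0.0, -0.0]
[0.3, -5.5, -23.4, 0.0, -0.0, -0.0]
[0.3, -5.5, -23.4, 0.0, -0.0, -0.0]
n 9 q [-0.05  0.24  1.75  0.    1.14  1.08] pos [495.1  11.8 119.9] jaw deg -64.9 downness [ 0.004 -0.    -1.   ] t 4.15
```

>>> play_rows([
  [[0, -3, -12, 0, 0, 0, 20], [0, -6, -24, 0, 0, 0, 20], [0, -6, -24, 0, 0, 0, 20], [0, -6, -25, 0, 0, 0, 20], [0, -6, -25, 0, 0, 0, 20], [0, -6, -25, 0, 0, 0, 20], [0, -6, -24, 0, 0, 0, 20], [0, -5, -24, 0, 0, 0, 20], [0, -4, -18, 0, 0, 0, 20], [0, -2, -10, 0, 0, 0, 20]],
])

```text
time_s: 5.15
ee_pos: [0.6644, 0.1482, 0.1154]
eef_rot: [-0.332, 1.569, -3.035]
force: [-0.3, -0.3, -1.4]
grip_width: 0.0348
```

>>> play_rows([
  [[0, 0, 0, 0, 0, 0, 20], [0, 0, 0, 0, 0, 0, 20], [0, 0, 0, 0, 0, 0, 20]],
])

```text
time_s: 5.45
ee_pos: [0.6635, 0.1464, 0.117]
eef_rot: [-0.278, 1.57, -2.982]
force: [0.1, 0.2, -1.2]
grip_width: 0.0348
```

```bash
python3 - <<'E'
from plan import *
shot('wrist','w3'); shot('side','s3'); shot('top','t3')
o=plan(664.7,145.7,70,-65,mm=25); print(o[0]['force'],o[0]['grip_width'])
crop('w3',220,80,420,230,4,'w3c');crop('s3',190,140,310,230,6,'s3c')
E
python3 blocks.py w3
```

```text
[23.8, 0.5, -0.3, 0.001, -0.0, -0.0]
[23.8, 0.5, -0.3, 0.001, -0.0, -0.0]
n 2 q [ 0.16  0.65  1.17 -0.    1.32  1.3 ] pos [663.7 146.4 117.6] jaw deg -64.9 downness [ 0.  0. -1.] t 5.6
[ 0.43901355 -0.0352658  -1.6728176 ] 0.03462826460600936
[326.1 185.3] 1471 [677.4 147.7] [672.7 147.8] [51.7 67.3] 25.1
[105.5 280.5] 211 [487.4 314.4] [475.8 314.7] [38.7 63.9] 59.5
```

View pics/w3c.png

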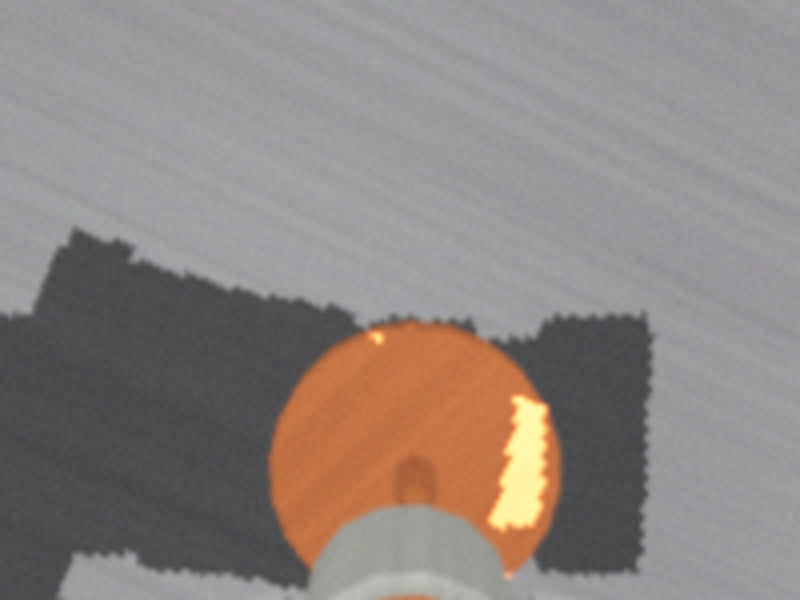

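View pics/s3c.png

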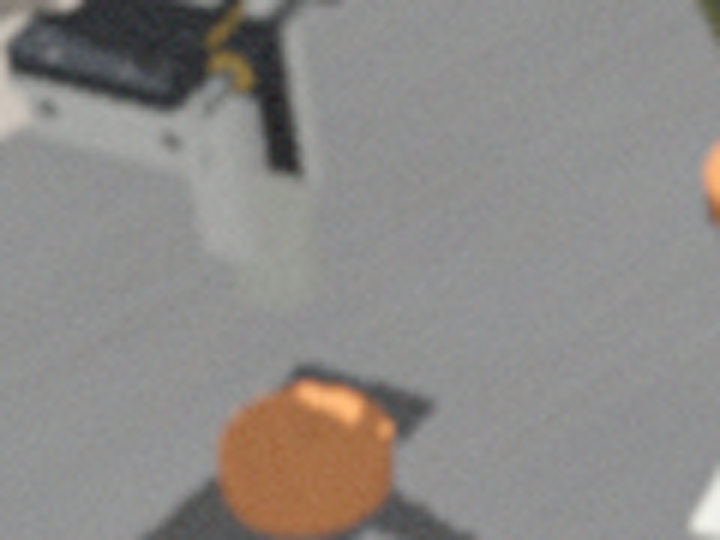

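Run:
```python
from h import *
c=load('w3')
t=lambda x,y,z:(ray(c,(x+.5)/4-.5+220,(y+.5)/4-.5+80,z)*1000)
Q=np.array([t(*p,.018) for p in [(270,470),(561,465),(415,322),(313,363),(520,367),(285,540)]]);print(Q.round(1))
A=np.c_[2*Q,np.ones(len(Q))]; s=np.linalg.lstsq(A,(Q**2).sum(1),rcond=None)[0];print(s[:2],np.sqrt(s[2]+s[:2]@s[:2]))
# pipe lower end visible arc: left 309,590? right 508,580 top 413,505 at z ~ .1117
Q=np.array([t(*p,.1117) for p in [(413,505),(345,530),(482,530),(318,565),(502,562)]])
A=np.c_[2*Q,np.ones(len(Q))]; s=np.linalg.lstsq(A,(Q**2).sum(1),rcond=None)[0];print(s[:2],np.sqrt(s[2]+s[:2]@s[:2]))
```

```text
[[650.4 177.4]
 [681.9 113.1]
 [698.4 160.5]
 [679.  178.6]
 [699.3 132.9]
 [635.7 166.9]]
[665.24848586 145.10441543] 36.198022882341505
[662.28909905 144.69450411] 17.337005750583845
```

>>> play_rows([
  [[0, 1, -2, 0, 0, 0, 20], [15, 0, 0, 0, 0, 0, 20], [20, 0, 0, 0, 0, 0, 20], [20, 0, 0, 0, 0, 0, 20], [15, 0, 0, 0, 0, 0, 20], [10, 0, 0, 0, 0, 0, 20], [6, 0, 0, 0, 0, 0, 20], [4, 0, 0, 0, 0, 0, 20], [0, 0, 0, 0, 0, 0, 20], [0, 0, 0, 0, 0, 0, 20]],
])

```text
time_s: 6.6
ee_pos: [0.6665, 0.1466, 0.0281]
eef_rot: [2.874, 1.57, 0.17]
force: [1.0, -0.7, -0.0]
grip_width: 0.0348
```

Run:
```python
from plan import *
shot('side','s4'); shot('wrist','w4')
o=plan(666,146.5,24,-65,mm=25); print(o[0]['force'],o[0]['grip_width'])
crop('s4',190,140,310,230,6,'s4c');
```

```text
[4.1, -0.1, 0.4, 0.001, -0.001, -0.0]
n 1 q [0.16 0.74 1.24 0.   1.16 1.3 ] pos [666.4 146.6  28.1] jaw deg -64.9 downness [ 0.001  0.    -1.   ] t 6.7
[ 0.70259051  0.14168053 -1.51855331] 0.0345748557359162
```

View pics/s4c.png

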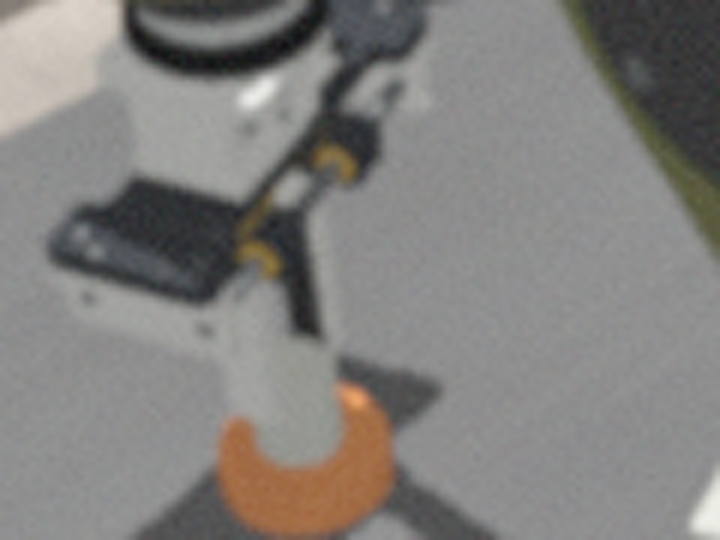

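View pics/w4.png

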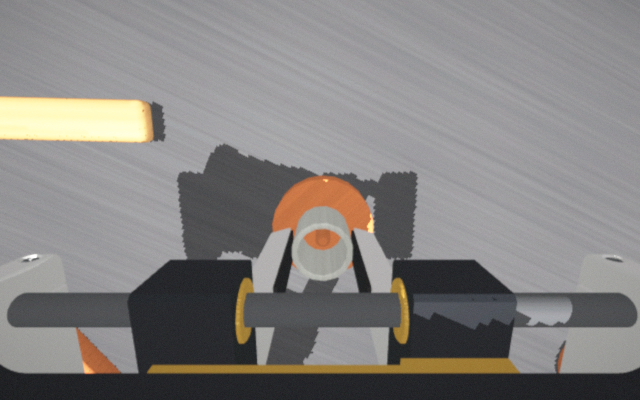

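The pin shows inside the pipe's bore, and the pipe is about 4 mm above the base. I lower it and release.

>>> play_rows([
  [[2, 0, 0, 0, 0, 0, 20], [2, 0, 0, 0, 0, 0, 20], [0.5, 0, 0, 0, 0, 0, 20], [0, 0, 0, 0, 0, 0, 20], [0, 0, 0, 0, 0, 0, 20]],
])

```text
time_s: 7.2
ee_pos: [0.6663, 0.1466, 0.0235]
eef_rot: [2.917, 1.57, 0.214]
force: [-3.2, 0.4, 4.6]
grip_width: 0.0347
```

Contact was felt (+6 N), so I open.

>>> play_rows([
  [[0, 0, 0, 0, 0, 0, 50], [0, 0, 0, 0, 0, 0, 60], [0, 0, 0, 0, 0, 0, 80], [0, 0, 0, 0, 0, 0, 80], [0, 0, 0, 0, 0, 0, 80], [-20, 0, 0, 0, 0, 0, 80], [-40, 0, 0, 0, 0, 0, 94], [-40, 0, 0, 0, 0, 0, 94], [0, 0, 0, 0, 0, 0, 94], [0, 0, 0, 0, 0, 0, 94]],
])

```text
time_s: 8.2
ee_pos: [0.6663, 0.1466, 0.1235]
eef_rot: [2.873, 1.569, 0.169]
force: [-0.7, -1.0, 0.1]
grip_width: 0.0942
```

Run:
```python
from plan import *
shot('wrist','w5')
crop('w5',220,80,420,230,4,'w5c')
plan(491,10,130,-65)
```

```text
[-1.5, 9.9, 43.2, 0.0, 0.0, 0.0]
[-1.6, 9.9, 43.2, 0.0, 0.0, 0.0]
[-1.6, 9.9, 43.2, 0.0, 0.0, 0.0]
[-1.6, 9.9, 43.2, 0.0, 0.0, 0.0]
[-1.6, 10.0, 43.2, 0.0, 0.0, 0.0]
n 5 q [ 0.16  0.65  1.16 -0.    1.33  1.3 ] pos [665.8 146.5 122.1] jaw deg -64.9 downness [-0.001 -0.    -1.   ] t 8.25
```

View pics/w5c.png

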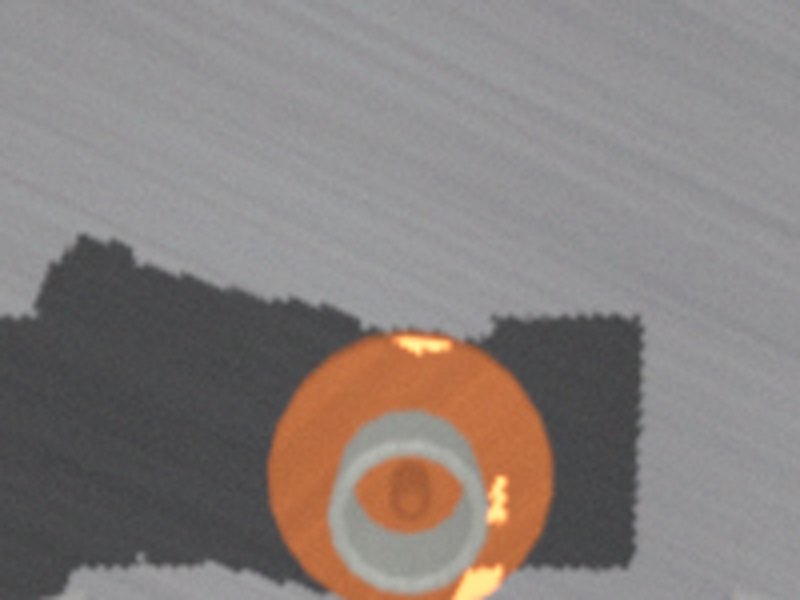

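The pipe stands upright over the pin, rim at about (409,517) in the crop. Back to the stack for the disc.

>>> play_rows([
  [[-1, 5, 20, 0, 0, 0, 94], [-2, 10, 40, 0, 0, 0, 94], [-2, 10, 43, 0, 0, 0, 94], [-2, 10, 43, 0, 0, 0, 94], [-1, 10, 43, 0, 0, 0, 94], [0, 5, 27, 0, 0, 0, 94], [0, 0, 0, 0, 0, 0, 94], [0, 0, 0, 0, 0, 0, 94], [0, 0, 0, 0, 0, 0, 94]],
])

```text
time_s: 9.15
ee_pos: [0.4921, 0.0101, 0.1303]
eef_rot: [-0.581, 1.57, 2.999]
force: [0.9, 0.6, -0.5]
grip_width: 0.0941
```

Run:
```python
from plan import *
c=load('w5'); print('pipe',ray(c,220+409.5/4-.5,80+517.5/4-.5,.058))
shot('wrist','w6')
crop('w6',270,120,370,235,5,'w6c')
plan(491,10,130,-65)
```

```text
pipe [0.66486191 0.14519614]
[0.3, -0.3, 1.1, 0.002, 0.001, 0.001]
n 1 q [-0.05  0.23  1.75  0.    1.17  1.08] pos [492.1  10.2 130.3] jaw deg -64.9 downness [-0.001  0.    -1.   ] t 9.2
```

View pics/w6c.png

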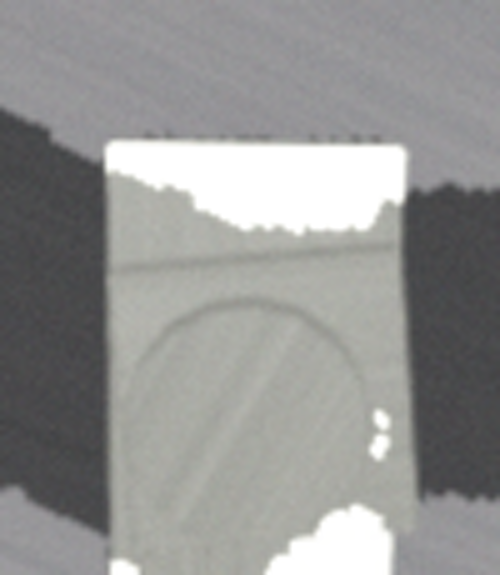

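Run:
```python
from h import *
im=cv2.imread('pics/w6.png')[140:245,285:360]
g=cv2.cvtColor(im,cv2.COLOR_BGR2GRAY); print(np.percentile(g,[5,50,80]))
g=np.clip((g.astype(float)-130)*4.5,0,255).astype(np.uint8)
cv2.imwrite('pics/w6d.png',cv2.resize(g,None,fx=5.5,fy=5.5,interpolation=cv2.INTER_CUBIC))
```

```text
[ 73. 168. 179.]
```

View pics/w6d.png

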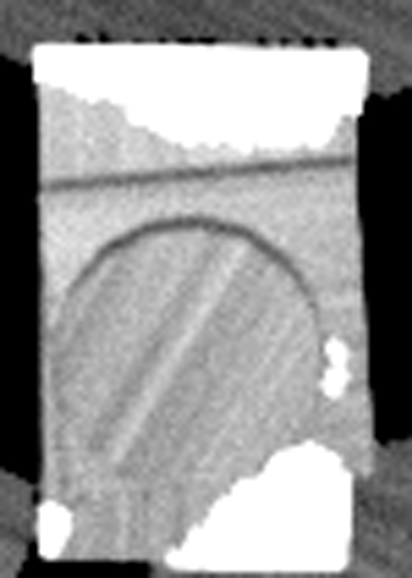

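Run:
```python
from h import *
from scipy.optimize import least_squares
c=load('w6')
Q=np.array([ray(c,285+(x+.5)/5.5-.5,140+(y+.5)/5.5-.5,.042)*1000 for x,y in [(190,226),(120,247),(82,285),(250,243),(298,285),(318,315)]])
for r in (23,24,25):
    s=least_squares(lambda p:np.linalg.norm(Q-p,axis=1)-r,[490,10]);print(s.x,s.fun.round(1))
t=lambda x,y,z:(ray(c,285+(x+.5)/5.5-.5,140+(y+.5)/5.5-.5,z)*1000).round(1)
print('sq',[t(*p,.028) for p in [(43,190),(353,163),(375,475)]])
```

```text
[487.69344191  10.1928353 ] [ 0.3  0.1 -0.2 -0.2 -0.4  0.3]
[486.46996266   9.82784137] [ 0.6  0.1 -0.6  0.  -0.5 -0.1]
[485.25891099   9.46517876] [ 0.8  0.1 -1.   0.2 -0.6 -0.4]
sq [array([501.5,  45.7]), array([529.1,  -2.1]), array([479. , -31.3])]
```

>>> play_rows([
  [[10, -2, 4.5, 0, 0, 0, 94], [25, 0, 0, 0, 0, 0, 94], [25, 0, 0, 0, 0, 0, 94], [20, 0, 0, 0, 0, 0, 94], [12, 0, 0, 0, 0, 0, 94], [7, 0, 0, 0, 0, 0, 94], [0, 0, 0, 0, 0, 0, 94], [0, 0, 0, 0, 0, 0, 94]],
])

```text
time_s: 10.0
ee_pos: [0.4872, 0.0096, 0.0325]
eef_rot: [2.653, 1.57, -0.05]
force: [0.5, 1.1, 0.5]
grip_width: 0.0941
```

Run:
```python
from plan import *
plan(487,10,31,-65)
```

```text
[1.5, -0.4, 0.0, 0.002, -0.001, -0.0]
n 1 q [-0.06  0.35  1.84  0.    0.95  1.08] pos [487.2   9.6  32.5] jaw deg -64.9 downness [ 0.001 -0.    -1.   ] t 10.0
```

>>> play_rows([
  [[1.5, 0, 0, 0, 0, 0, 94], [0, 0, 0, 0, 0, 0, 30], [0, 0, 0, 0, 0, 0, 30], [0, 0, 0, 0, 0, 0, 30], [0, 0, 0, 0, 0, 0, 30], [0, 0, 0, 0, 0, 0, 30], [0, 0, 0, 0, 0, 0, 30], [0, 0, 0, 0, 0, 0, 30], [0, 0, 0, 0, 0, 0, 30]],
], grip_force=25)

```text
time_s: 10.9
ee_pos: [0.4868, 0.0096, 0.0304]
eef_rot: [-0.279, 1.571, -2.983]
force: [0.3, -0.1, 0.0]
grip_width: 0.0331
```

Run:
```python
from plan import *
shot('wrist','w7')
crop('w7',220,120,420,270,4,'w7c')
o=plan(487,10,31,-65);print(o[0]['grip_width'],o[0]['force'])
```

```text
[-0.6, -0.2, -0.4, 0.002, 0.0, 0.0]
n 1 q [-0.06  0.35  1.84 -0.    0.94  1.08] pos [486.7   9.6  30.4] jaw deg -64.9 downness [-0. -0. -1.] t 10.95
0.031226171807901687 [-0.01404024  0.09509828  0.090329  ]
```

View pics/w7c.png

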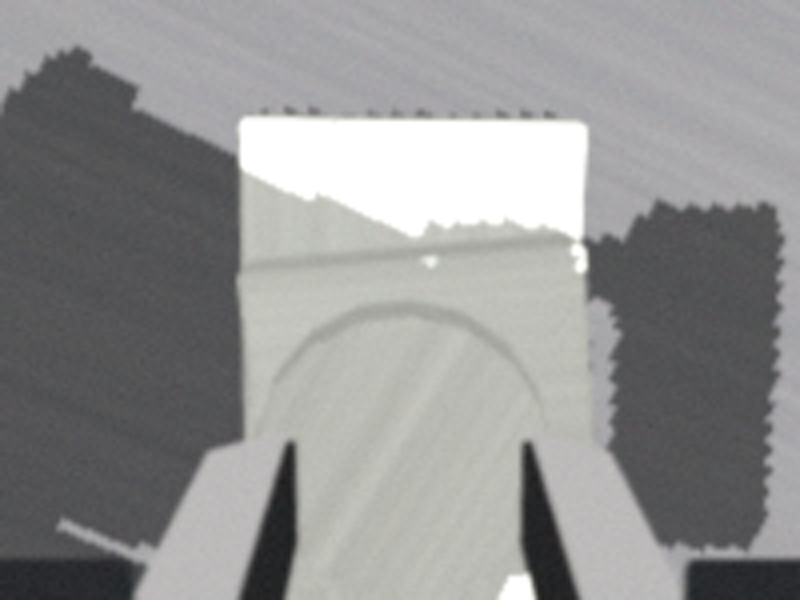

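```bash
python3 - <<'E'
from h import *
from scipy.optimize import least_squares
c=load('w7')
Q=np.array([ray(c,220+(x+.5)/4-.5,120+(y+.5)/4-.5,.042)*1000 for x,y in [(405,318),(335,335),(290,375),(480,340),(525,378),(543,410)]])
for r in (24,):
    s=least_squares(lambda p:np.linalg.norm(Q-p,axis=1)-r,[490,10]);print(s.x,s.fun.round(1))
t=lambda x,y,z:(ray(c,220+(x+.5)/4-.5,120+(y+.5)/4-.5,z)*1000).round(1)
print('long corners',t(240,118,.014),t(587,122,.014))
E
python3 - <<'E'
import sys; sys.path.insert(0,'.')
import os; os.chdir('.')
from plan import *
shot('side','s7'); crop('s7',260,150,400,255,5,'s7c')
shot('top','t7'); crop('t7',265,175,375,265,7,'t7c')
E
```

```text
[486.36911225   9.49405405] [ 0.3  0.2 -0.4 -0.1 -0.1 -0.2]
long corners [522.7  57.9] [547.4   3.4]
```

View pics/s7c.png

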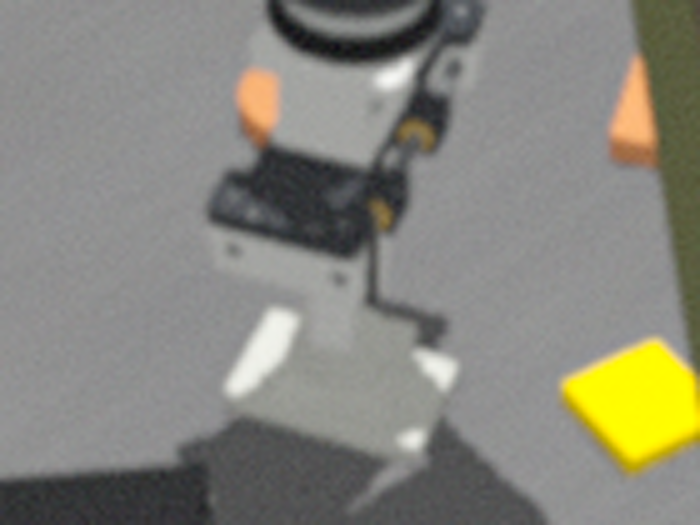

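View pics/t7c.png

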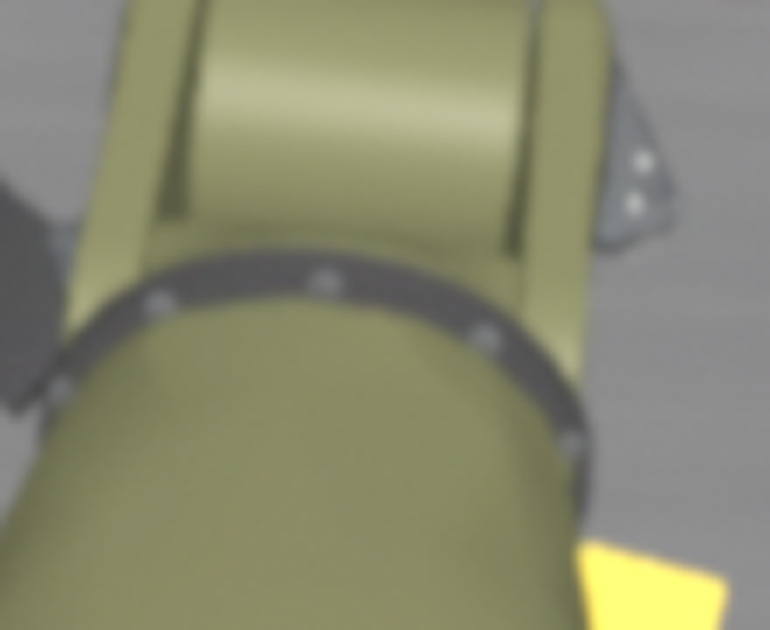

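Run:
```python
from plan import *
o,p,R=state()
p/=1000
def proj(c,P):
    return cv2.projectPoints(np.array(P,float).reshape(-1,3),c['rvec'],c['tvec'],np.array([[c['fx'],0,c['cx']],[0,c['fy'],c['cy']],[0,0,1]]),None)[0].reshape(-1,2)
W=o['grip_width']/2
for d,col in ((0,(0,0,255)),(.010,(0,255,0)),(.02,(255,0,0)),(.03,(0,255,255))):
  for f in ['w7','s7']:
    pth=f'pics/{f}.png' if d==0 else f'pics/{f}m.png'
    im=cv2.imread(pth); c=load(f)
    pts=[p+R@np.array([-d,s*(W+k),z]) for s in(-1,1) for k in (0,.0125) for z in(-.008,.008)]
    for i in (0,4): 
        q=proj(c,[pts[i],pts[i+1],pts[i+3],pts[i+2]]); cv2.polylines(im,[np.round(q*16).astype(np.int32)],True,col,1,shift=4)
    cv2.imwrite(f'pics/{f}m.png',im)
crop('w7m',220,140,420,290,4,'a'); crop('s7m',290,170,370,230,10,'b')
print(o['grip_width'])
```

```text
0.030544956754964967
```

View pics/a.png

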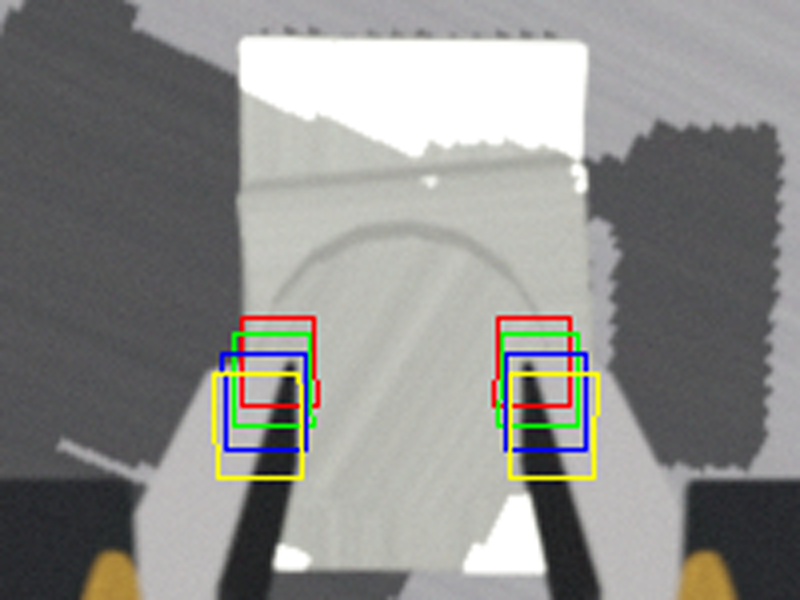

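View pics/b.png

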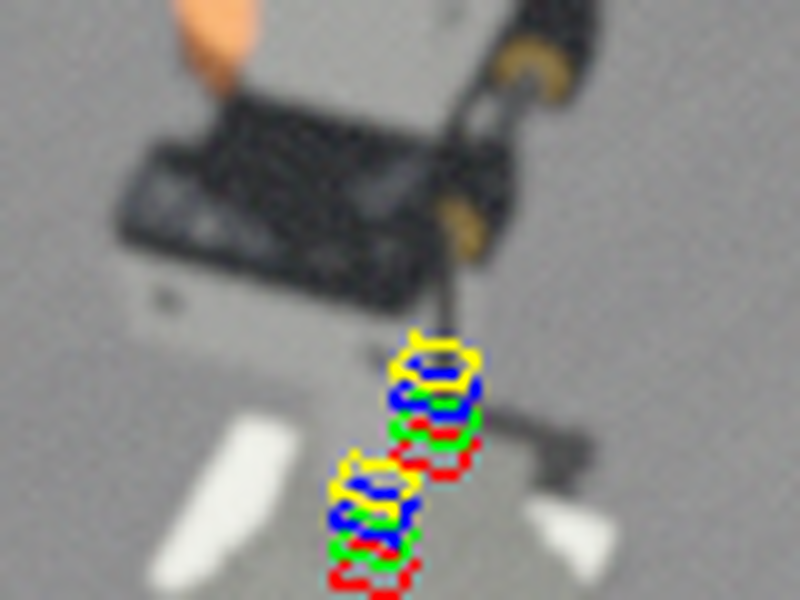

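The fingers closed to 31 mm over the disc without touching it. The wrist picture agrees: the real fingertips end about 22–25 mm behind the nominal TCP. I open, go 20 mm lower, and close again.

>>> play_rows([
  [[0, 0, 0, 0, 0, 0, 94], [0, 0, 0, 0, 0, 0, 94], [0, 0, 0, 0, 0, 0, 94], [0, 0, 0, 0, 0, 0, 94], [0, 0, 0, 0, 0, 0, 94], [5, 0, 0, 0, 0, 0, 94], [5, 0, 0, 0, 0, 0, 94], [5, 0, 0, 0, 0, 0, 94], [4, 0, 0, 0, 0, 0, 94], [0, 0, 0, 0, 0, 0, 94]],
])

```text
time_s: 12.05
ee_pos: [0.4864, 0.0096, 0.0107]
eef_rot: [-0.485, 1.57, 3.094]
force: [0.3, -0.2, 0.5]
grip_width: 0.094
```

Run:
```python
from plan import *
shot('wrist','w8'); shot('side','s8')
o=plan(487,10,11,-65);print(o[0]['grip_width'],o[0]['force'])
crop('w8',180,120,460,290,2.8,'w8c'); crop('s8',270,160,390,250,6,'s8c')
```

```text
[0.4, -0.3, -0.4, 0.001, 0.0, 0.0]
n 1 q [-0.06  0.39  1.85  0.    0.9   1.08] pos [486.8   9.6  11.4] jaw deg -64.9 downness [-0.  0. -1.] t 12.15
0.09393798591468507 [ 0.10913747 -0.6885398  -0.05754653]
```

View pics/w8c.png

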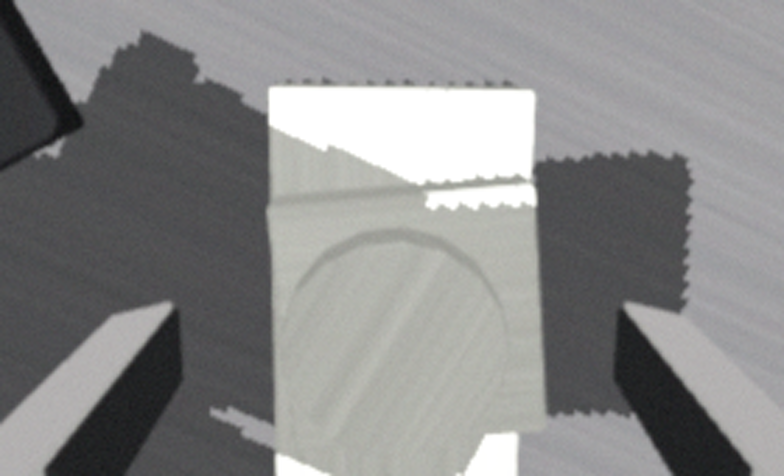

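View pics/s8c.png

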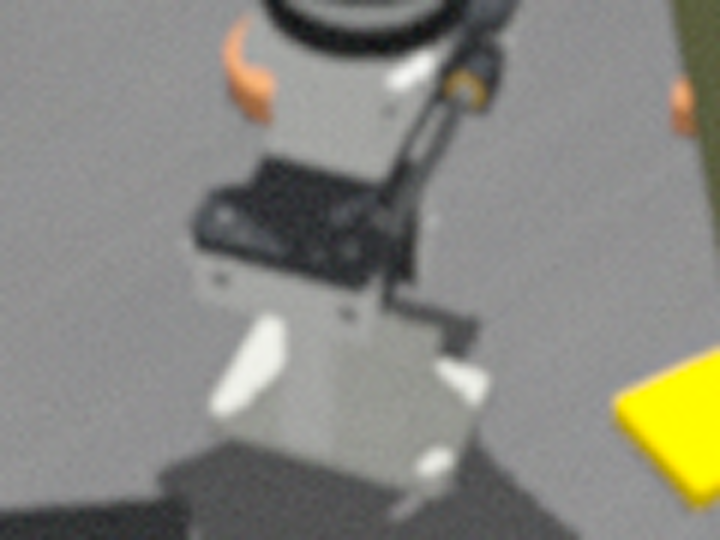

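>>> play_rows([
  [[3.5, 0, 0, 0, 0, 0, 94], [0, 0, 0, 0, 0, 0, 40], [0, 0, 0, 0, 0, 0, 40], [0, 0, 0, 0, 0, 0, 40], [0, 0, 0, 0, 0, 0, 40], [0, 0, 0, 0, 0, 0, 40], [0, 0, 0, 0, 0, 0, 40], [0, 0, 0, 0, 0, 0, 40], [0, 0, 0, 0, 0, 0, 40]],
], grip_force=25)

```text
time_s: 13.05
ee_pos: [0.4867, 0.0096, 0.0079]
eef_rot: [-0.783, 1.571, 2.797]
force: [-0.2, 0.3, -0.2]
grip_width: 0.0472
```

Run:
```python
from plan import *
shot('wrist','w9')
o=plan(487,10,11,-65);print(o[0]['grip_width'],o[0]['force'])
crop('w9',180,120,460,290,2.8,'w9c')
```

```text
[-3.0, -0.2, -0.4, 0.001, -0.0, 0.0]
n 1 q [-0.06  0.39  1.86  0.    0.89  1.08] pos [486.8   9.6   8. ] jaw deg -64.9 downness [-0.  0. -1.] t 13.1
0.04746651827231638 [-1.48020425 -0.14550205  0.71119543]
```

View pics/w9c.png

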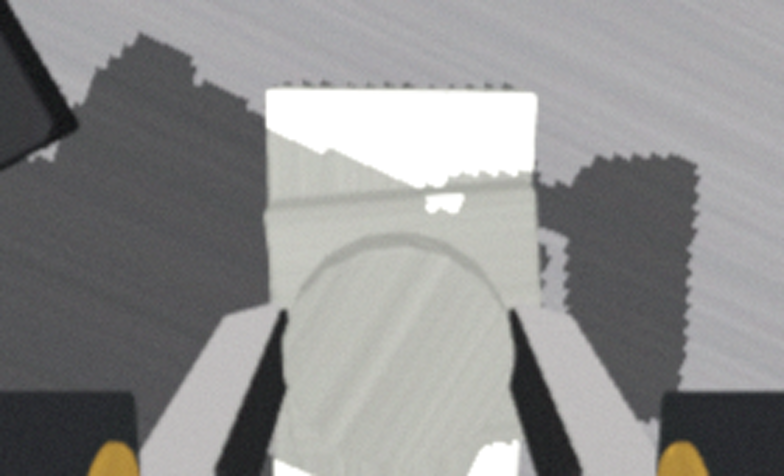

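The disc is gripped: width 47.4 mm and centred between the pads. I lift and carry it to the round block.

>>> play_rows([
  [[-2, 0, 0, 0, 0, 0, 40], [-5, 0, 0, 0, 0, 0, 40], [-10, 0, 0, 0, 0, 0, 40], [-20, 0, 0, 0, 0, 0, 40], [-20, 0, 0, 0, 0, 0, 40], [-13, 0, 0, 0, 0, 0, 40], [0, 0, 0, 0, 0, 0, 40], [0, 0, 0, 0, 0, 0, 40]],
])

```text
time_s: 13.9
ee_pos: [0.4866, 0.0096, 0.0777]
eef_rot: [-0.208, 1.571, -2.912]
force: [0.2, -0.5, -2.2]
grip_width: 0.047
```

Run:
```python
from plan import *
shot('wrist','w10')
crop('w10',180,120,460,290,2.8,'w10c')
o=plan(653.5,-120,78,-65,mm=25);print(o[0]['grip_width'],o[0]['force'])
```

```text
[-0.1, 20.9, -10.7, 0.0, 0.0, 0.0]
[-0.1, 20.9, -10.7, 0.0, 0.0, 0.0]
[-0.1, 20.9, -10.7, 0.0, 0.0, 0.0]
[-0.1, 20.9, -10.7, 0.0, 0.0, 0.0]
[-0.1, 20.9, -10.7, 0.0, 0.0, 0.0]
[-0.1, 20.9, -10.7, 0.0, 0.0, 0.0]
[-0.1, 20.9, -10.7, 0.0, 0.0, 0.0]
[-0.1, 20.9, -10.7, 0.0, 0.0, 0.0]
[-0.1, 20.9, -10.7, 0.0, 0.0, 0.0]
n 9 q [-0.06  0.28  1.81 -0.    1.05  1.08] pos [486.3   9.6  77.3] jaw deg -64.9 downness [-0.001  0.    -1.   ] t 13.95
0.04723445775210323 [ 0.25995271 -1.08512182 -3.5675162 ]
```

View pics/w10c.png

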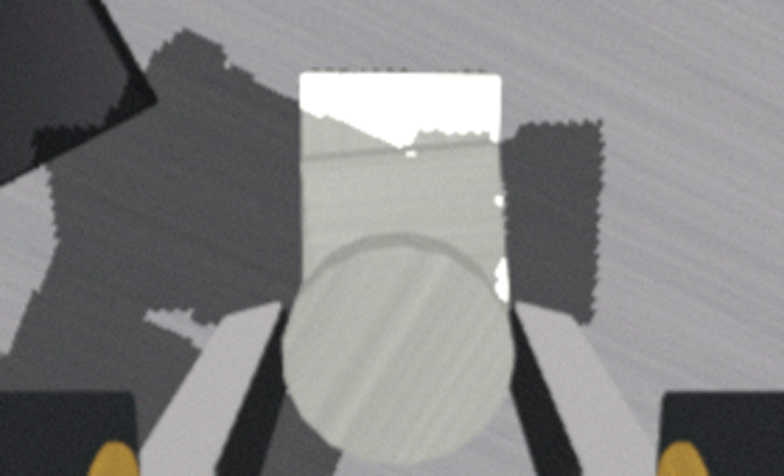

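>>> play_rows([
  [[0, 10, -5, 0, 0, 0, 40], [0, 20, -10, 0, 0, 0, 40], [0, 23, -12, 0, 0, 0, 40], [0, 23, -12, 0, 0, 0, 40], [0, 23, -12, 0, 0, 0, 40], [0, 23, -12, 0, 0, 0, 40], [0, 23, -12, 0, 0, 0, 40], [0, 20, -10, 0, 0, 0, 40], [0, 15, -7, 0, 0, 0, 40], [0, 8, -4, 0, 0, 0, 40]],
])

```text
time_s: 14.95
ee_pos: [0.654, -0.1213, 0.0765]
eef_rot: [-0.59, 1.569, 2.989]
force: [0.1, 0.7, -2.7]
grip_width: 0.047
```

>>> play_rows([
  [[0, 0, 0, 0, 0, 0, 40], [0, 0, 0, 0, 0, 0, 40], [0, 0, 0, 0, 0, 0, 40]],
])

```text
time_s: 15.25
ee_pos: [0.653, -0.1195, 0.0779]
eef_rot: [-0.848, 1.57, 2.732]
force: [-0.3, -0.3, -1.6]
grip_width: 0.0471
```

Run:
```python
from plan import *
shot('wrist','w11')
crop('w11',220,100,420,260,4,'w11c')
o=plan(653.5,-120,78,-65,mm=25);print(o[0]['grip_width'],o[0]['force'])
```

```text
[0.0, 0.6, -0.1, 0.002, 0.0, 0.0]
n 1 q [-0.24  0.65  1.27  0.    1.23  0.9 ] pos [ 653.1 -119.5   78. ] jaw deg -64.9 downness [-0.  0. -1.] t 15.3
0.047593915657542264 [ 0.18093644 -0.08300152 -1.5599233 ]
```

View pics/w11c.png

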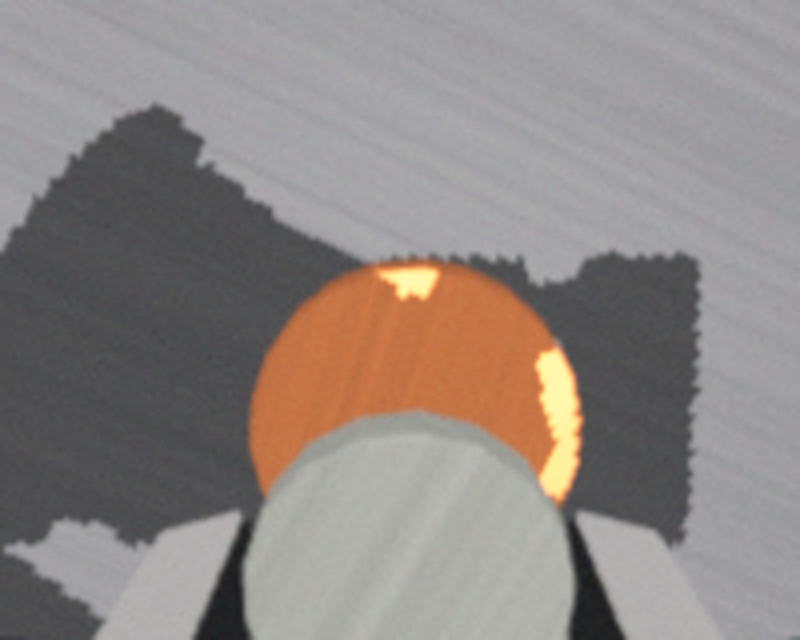

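Run:
```python
from h import *
from scipy.optimize import least_squares
c=load('w11')
t=lambda x,y,z:(ray(c,(x+.5)/4-.5+220,(y+.5)/4-.5+100,z)*1000)
def fit(pts,z,r):
    Q=np.array([t(*p,z) for p in pts]); s=least_squares(lambda p:np.linalg.norm(Q-p,axis=1)-r,Q.mean(0)-10);print(s.x.round(1),s.fun.round(1))
fit([(250,420),(580,400),(415,262),(300,315),(535,315),(262,490)],.018,36)
fit([(244,570),(575,570),(415,432),(290,480),(530,478)],.112,24)
```

```text
[ 654.4 -121.3] [-0.1 -0.2  0.7 -0.6 -0.3  0.1]
[ 653.4 -120.1] [-0.1 -0.2  0.  -0.1  0.1]
```

>>> play_rows([
  [[5, 1.5, 0, 0, 0, 0, 40], [15, 0, 0, 0, 0, 0, 40], [20, 0, 0, 0, 0, 0, 40], [18, 0, 0, 0, 0, 0, 40], [10, 0, 0, 0, 0, 0, 40], [5, 0, 0, 0, 0, 0, 40], [3, 0, 0, 0, 0, 0, 40], [0, 0, 0, 0, 0, 0, 40], [0, 0, 0, 0, 0, 0, 40], [0, 0, 0, 0, 0, 0, 40]],
])

```text
time_s: 16.3
ee_pos: [0.6544, -0.1214, 0.0026]
eef_rot: [2.483, 1.57, -0.22]
force: [0.3, 0.4, -1.8]
grip_width: 0.0474
```

>>> play_rows([
  [[1, 0, 0, 0, 0, 0, 40], [1, 0, 0, 0, 0, 0, 40], [1, 0, 0, 0, 0, 0, 40], [0, 0, 0, 0, 0, 0, 40]],
])

```text
time_s: 16.7
ee_pos: [0.6539, -0.1213, -0.0013]
eef_rot: [-0.646, 1.57, 2.933]
force: [0.2, -0.1, -2.5]
grip_width: 0.0475
```

>>> play_rows([
  [[0.6, 0, 0, 0, 0, 0, 40], [0.4, 0, 0, 0, 0, 0, 40], [0, 0, 0, 0, 0, 0, 40], [0, 0, 0, 0, 0, 0, 40]],
])

```text
time_s: 17.1
ee_pos: [0.6541, -0.1213, -0.002]
eef_rot: [2.74, 1.571, 0.036]
force: [-0.8, 0.9, 0.0]
grip_width: 0.0471
```

Contact: force on z went from about -2 to 0. I release and back off.

>>> play_rows([
  [[0, 0, 0, 0, 0, 0, 55], [0, 0, 0, 0, 0, 0, 65], [0, 0, 0, 0, 0, 0, 80], [0, 0, 0, 0, 0, 0, 80], [0, 0, 0, 0, 0, 0, 94], [-15, 0, 0, 0, 0, 0, 94], [-30, 0, 0, 0, 0, 0, 94], [-40, 0, 0, 0, 0, 0, 94], [-30, 0, 0, 0, 0, 0, 94], [0, 0, 0, 0, 0, 0, 94]],
])

```text
time_s: 18.1
ee_pos: [0.6561, -0.1218, 0.1193]
eef_rot: [2.466, 1.562, -0.238]
force: [-0.1, 1.0, -0.2]
grip_width: 0.094
```

Run:
```python
from plan import *
shot('wrist','w12')
crop('w12',220,100,420,260,4,'w12c')
o=plan(489,9,105,-58.5,mm=40);print(o[0]['grip_width'],o[0]['force'])
```

```text
[1.7, -31.4, 15.8, -0.019, -0.001, -0.001]
[1.7, -31.7, 15.3, -0.019, -0.001, -0.001]
[1.8, -32.0, 14.7, -0.019, -0.001, -0.001]
[1.8, -32.3, 14.1, -0.019, -0.001, -0.001]
[1.8, -32.5, 13.5, -0.019, -0.001, -0.001]
[1.9, -32.8, 12.8, -0.019, -0.001, -0.001]
n 6 q [-0.24  0.61  1.23 -0.    1.29  0.89] pos [ 655.1 -121.6  116.3] jaw deg -64.9 downness [ 0.005 -0.001 -1.   ] t 18.15
0.09403308959500739 [ 0.05395627 -0.40564337 -0.17173568]
```

View pics/w12c.png

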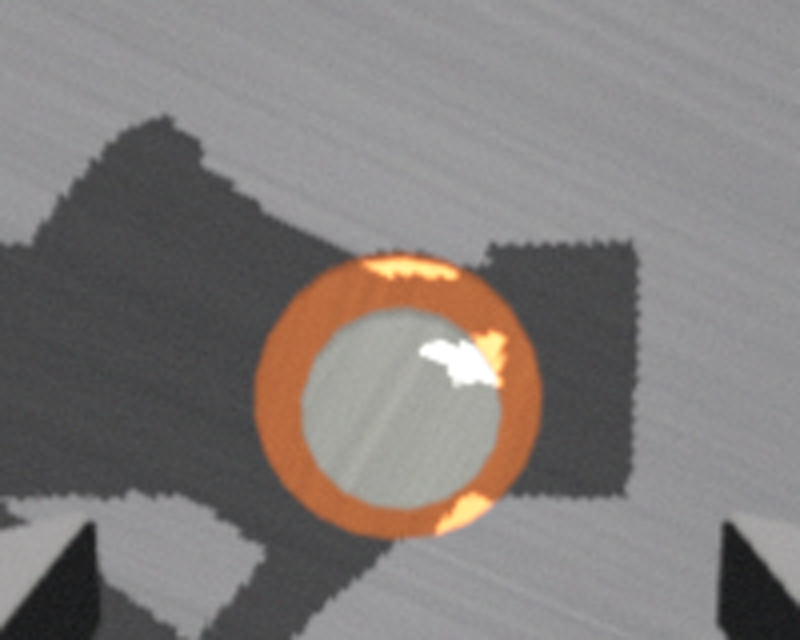

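The disc lies centred on the round block. Next is the square plate, yaw about 30° (jaw at -60°).

>>> play_rows([
  [[1, -15, 8, -0.015, 0, 0, 94], [2, -31, 15, -0.015, 0, 0, 94], [2, -32, 15, -0.015, 0, 0, 94], [2, -32, 15, -0.015, 0, 0, 94], [2, -32, 14, -0.015, 0, 0, 94], [1, -32, 13, -0.01, 0, 0, 94], [0, -19, 8, 0, 0, 0, 94], [0, 0, 0, 0, 0, 0, 94], [0, 0, 0, 0, 0, 0, 94], [0, 0, 0, 0, 0, 0, 94]],
])

```text
time_s: 19.15
ee_pos: [0.4869, 0.0083, 0.1027]
eef_rot: [-0.327, 1.571, -2.946]
force: [0.1, -0.7, -0.2]
grip_width: 0.0942
```

Run:
```python
from plan import *
shot('wrist','w13')
o=plan(489,9,105,-60,mm=40);print(o[0]['grip_width'],o[0]['force'])
im=cv2.imread('pics/w13.png')[130:260,275:365]
g=cv2.cvtColor(im,cv2.COLOR_BGR2GRAY)
g=np.clip((g.astype(float)-120)*3,0,255).astype(np.uint8)
cv2.imwrite('pics/w13d.png',cv2.resize(g,None,fx=4.5,fy=4.5,interpolation=cv2.INTER_CUBIC))
```

```text
[-2.3, 0.4, -2.2, -0.001, 0.0, 0.0]
n 1 q [-0.06  0.25  1.79 -0.    1.11  0.99] pos [486.8   8.3 102.7] jaw deg -60.1 downness [-0. -0. -1.] t 19.2
0.0941008049498252 [-1.02794915 -0.34181236 -0.32156179]
```

View pics/w13d.png

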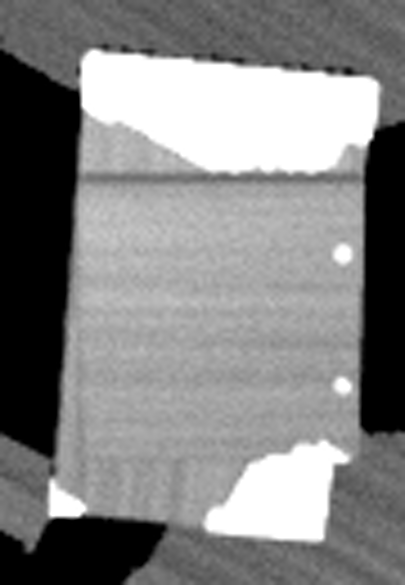

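Run:
```python
from h import *
c=load('w13')
t=lambda x,y,z:(ray(c,275+(x+.5)/4.5-.5,130+(y+.5)/4.5-.5,z)*1000).round(1)
Q=[t(80,183,.028),t(364,182,.028),t(358,458,.028),t(80,456,.028)]
print(Q,[np.linalg.norm(Q[i]-Q[i-1]).round(1) for i in range(4)],np.mean(Q,0))
```

```text
[array([500.9,  45.9]), array([529. ,  -2.5]), array([479.6, -31.2]), array([451.3,  18.8])] [np.float64(56.5), np.float64(56.0), np.float64(57.1), np.float64(57.5)] [490.2    7.75]
```

>>> play_rows([
  [[10, 2, -2.5, 0, 0, 0, 94], [25, 0, 0, 0, 0, 0, 94], [25, 0, 0, 0, 0, 0, 94], [20, 0, 0, 0, 0, 0, 94], [15, 0, 0, 0, 0, 0, 94], [9, 0, 0, 0, 0, 0, 94], [4, 0, 0, 0, 0, 0, 94], [0, 0, 0, 0, 0, 0, 94], [0, 0, 0, 0, 0, 0, 94]],
])

```text
time_s: 20.1
ee_pos: [0.49, 0.0082, -0.0046]
eef_rot: [2.559, 1.57, -0.06]
force: [0.8, 0.1, 0.1]
grip_width: 0.0942
```

>>> play_rows([
  [[0, 0, 0, 0, 0, 0, 50], [0, 0, 0, 0, 0, 0, 50], [0, 0, 0, 0, 0, 0, 50], [0, 0, 0, 0, 0, 0, 50], [0, 0, 0, 0, 0, 0, 50], [0, 0, 0, 0, 0, 0, 50], [0, 0, 0, 0, 0, 0, 50]],
], grip_force=35)

```text
time_s: 20.8
ee_pos: [0.4896, 0.0083, -0.005]
eef_rot: [2.47, 1.571, -0.148]
force: [-0.0, 0.7, 2.2]
grip_width: 0.0575
```

Run:
```python
from plan import *
shot('wrist','w14')
o=plan(490,8,-5,-60,mm=40);print(o[0]['grip_width'],o[0]['force'])
crop('w14',180,120,460,290,2.8,'w14c')
```

```text
[0.0, 0.4, -0.2, -0.001, -0.0, -0.0]
n 1 q [-0.06  0.42  1.85  0.    0.87  0.99] pos [489.6   8.3  -5. ] jaw deg -60.0 downness [ 0.  0. -1.] t 20.85
0.057490552283943334 [-0.73873886 -0.6139179   2.44874326]
```

View pics/w14c.png

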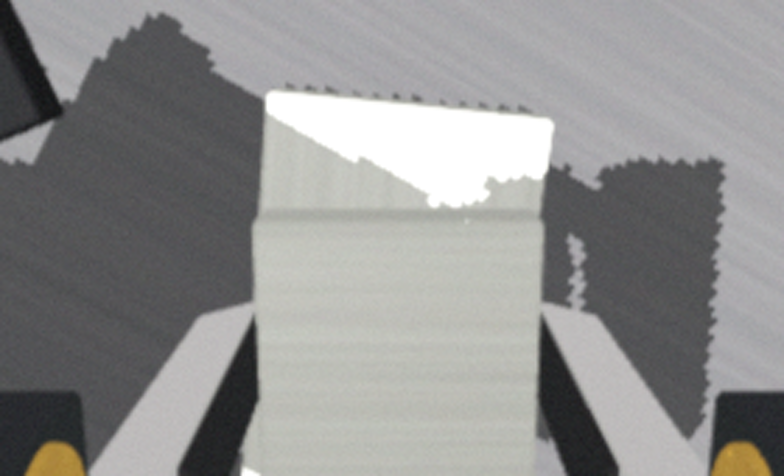

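>>> play_rows([
  [[-1, 0, 0, 0, 0, 0, 50], [-2, 0, 0, 0, 0, 0, 50], [-3, 0, 0, 0, 0, 0, 50], [-4, 0, 0, 0, 0, 0, 50], [0, 0, 0, 0, 0, 0, 50], [0, 0, 0, 0, 0, 0, 50]],
])

```text
time_s: 21.45
ee_pos: [0.4896, 0.0083, 0.005]
eef_rot: [2.447, 1.571, -0.172]
force: [0.2, 0.3, -2.6]
grip_width: 0.0576
```

Run:
```python
from plan import *
shot('wrist','w15')
o=plan(490,8,-5,-60,mm=40);print(o[0]['grip_width'],o[0]['force'])
crop('w15',180,120,460,290,2.8,'w15c')
```

```text
[10.0, 0.5, -0.3, -0.001, -0.0, -0.0]
n 1 q [-0.06  0.4   1.85  0.    0.89  0.99] pos [489.5   8.3   5. ] jaw deg -60.0 downness [ 0. -0. -1.] t 21.5
0.05755174974423496 [-0.56788081  0.83876078 -4.46909943]
```

View pics/w15c.png

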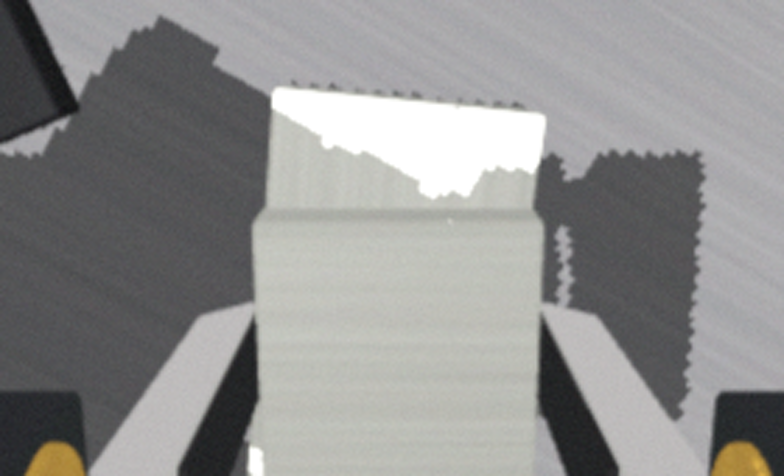

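Only the square plate rises (about 3.5 N). I lift further and carry it to the square block, turning the jaw from -60° to -30.4°.

>>> play_rows([
  [[-8, 0, 0, 0, 0, 0, 50], [-15, 0, 0, 0, 0, 0, 50], [-20, 0, 0, 0, 0, 0, 50], [-17, 0, 0, 0, 0, 0, 50], [-5, 0, 0, 0, 0, 0, 50], [0, 0, 0, 0, 0, 0, 50]],
])

```text
time_s: 22.1
ee_pos: [0.4898, 0.0083, 0.0705]
eef_rot: [2.568, 1.57, -0.051]
force: [0.5, -0.3, -5.2]
grip_width: 0.0579
```

Run:
```python
from plan import *
o=plan(454,301.3,70,-30.4,mm=22);print(o[0]['grip_width'],o[0]['force'])
```

```text
[0.0, -19.4, -8.2, -0.037, -0.0, -0.0]
[0.0, -19.1, -8.9, -0.037, -0.0, -0.0]
[0.0, -18.8, -9.6, -0.037, -0.0, -0.0]
[0.0, -18.4, -10.3, -0.037, -0.0, -0.0]
[0.0, -18.0, -11.0, -0.037, -0.0, -0.0]
[0.0, -17.6, -11.7, -0.037, -0.0, -0.0]
[0.0, -17.1, -12.3, -0.037, -0.0, -0.0]
[0.0, -16.7, -12.9, -0.037, -0.0, -0.0]
[0.0, -16.2, -13.5, -0.037, -0.0, -0.0]
[0.0, -15.7, -14.1, -0.037, -0.0, -0.0]
[0.0, -15.1, -14.7, -0.037, -0.0, -0.0]
[0.0, -14.6, -15.2, -0.037, -0.0, -0.0]
[0.0, -14.0, -15.8, -0.037, -0.0, -0.0]
[0.0, -13.4, -16.3, -0.037, -0.0, -0.0]
n 14 q [-0.06  0.3   1.81  0.    1.03  0.99] pos [489.8   8.3  70.5] jaw deg -60.0 downness [ 0.001 -0.    -1.   ] t 22.1
0.0578679375339769 [ 0.54281248 -0.31492332 -5.2375731 ]
```

>>> play_rows([
  [[0, -10, -4, -0.02, 0, 0, 50], [0, -19, -9, -0.037, 0, 0, 50], [0, -19, -9, -0.037, 0, 0, 50], [0, -19, -9, -0.037, 0, 0, 50], [0, -18, -10, -0.037, 0, 0, 50], [0, -18, -11, -0.037, 0, 0, 50], [0, -18, -12, -0.037, 0, 0, 50], [0, -17, -12, -0.037, 0, 0, 50], [0, -17, -13, -0.037, 0, 0, 50], [0, -16, -13, -0.037, 0, 0, 50]],
])

```text
time_s: 23.1
ee_pos: [0.4598, 0.2075, 0.0689]
eef_rot: [-0.595, 1.569, -2.858]
force: [0.4, -0.2, -4.9]
grip_width: 0.0576
```

Run:
```python
from plan import *
o=plan(454,301.3,70,-30.4,mm=20);print(o[0]['grip_width'],o[0]['force'])
```

```text
[-0.2, -12.9, -13.7, -0.032, 0.0, 0.0]
[-0.2, -12.4, -14.1, -0.032, 0.0, 0.0]
[-0.2, -11.9, -14.5, -0.032, 0.0, 0.0]
[-0.2, -11.5, -14.9, -0.032, 0.0, 0.0]
[-0.2, -11.0, -15.2, -0.032, 0.0, 0.0]
n 5 q [0.35 0.33 1.77 0.   1.04 1.04] pos [459.8 207.5  68.9] jaw deg -39.7 downness [-0.002 -0.001 -1.   ] t 23.1
0.05757133799706403 [ 0.37197239 -0.20477395 -4.85147696]
```

>>> play_rows([
  [[0, -12, -14, -0.03, 0, 0, 50], [0, -12, -14, -0.03, 0, 0, 50], [0, -12, -14, -0.03, 0, 0, 50], [0, -11, -15, -0.03, 0, 0, 50], [0, -8, -10, -0.02, 0, 0, 50], [0, -3, -4, -0.01, 0, 0, 50], [0, 0, 0, 0, 0, 0, 50], [0, 0, 0, 0, 0, 0, 50], [0, 0, 0, 0, 0, 0, 50]],
])

```text
time_s: 24.0
ee_pos: [0.4563, 0.2971, 0.0699]
eef_rot: [-0.061, 1.571, -2.177]
force: [-0.2, -0.2, -3.4]
grip_width: 0.0574
```

Run:
```python
from plan import *
shot('wrist','w16')
o=plan(454,301.3,70,-30.4,mm=20);print(o[0]['grip_width'],o[0]['force'])
crop('w16',200,90,440,270,3.3,'w16c')
```

```text
[-0.0, -4.1, -2.3, -0.015, 0.0, 0.0]
n 1 q [ 0.51  0.41  1.66 -0.    1.08  1.06] pos [456.4 297.2  70. ] jaw deg -31.3 downness [-0. -0. -1.] t 24.05
0.0575222277168967 [-0.0970834  -0.48742555 -4.75869897]
```

View pics/w16c.png

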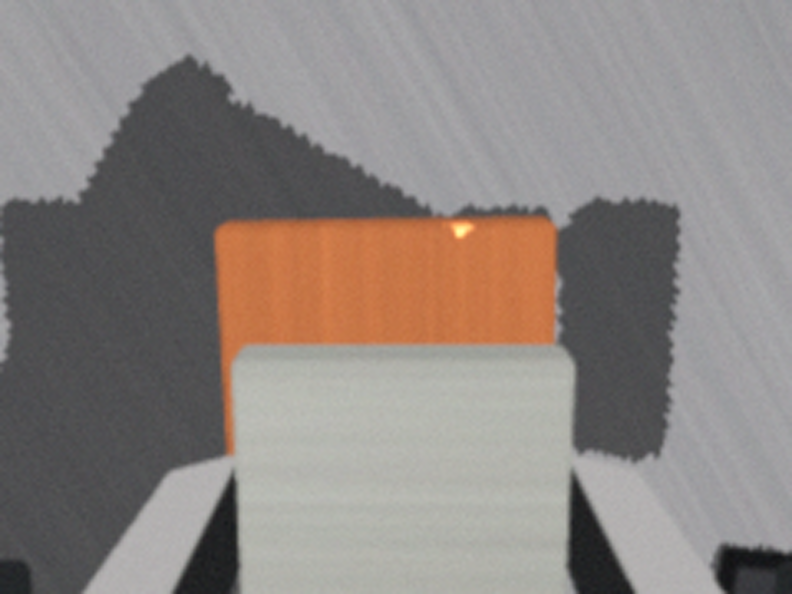

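Run:
```python
from plan import *
c=load('w16')
t=lambda x,y,z:(ray(c,200+(x+.5)/3.3-.5,90+(y+.5)/3.3-.5,z)*1000)
def cen(a,b,h):
    d=(b-a); L=np.linalg.norm(d); d/=L; n=np.array([d[1],-d[0]]) # right of d
    print(L.round(1),np.degrees(np.arctan2(d[1],d[0])).round(1),((a+b)/2+n*h).round(1))
cen(t(216,226,.018),t(557,220,.018),42)
cen(t(235,362,.103),t(574,362,.103),29)
```

```text
83.3 -30.3 [454.7 300.7]
56.9 -31.3 [456.3 296.4]
```

>>> play_rows([
  [[5, -3.5, -3, -0.016, 0, 0, 50], [15, 0, 0, 0, 0, 0, 50], [20, 0, 0, 0, 0, 0, 50], [14, 0, 0, 0, 0, 0, 50], [8, 0, 0, 0, 0, 0, 50], [4, 0, 0, 0, 0, 0, 50], [2, 0, 0, 0, 0, 0, 50], [0, 0, 0, 0, 0, 0, 50], [0, 0, 0, 0, 0, 0, 50]],
])

```text
time_s: 24.95
ee_pos: [0.4551, 0.3023, 0.0025]
eef_rot: [2.631, 1.57, 0.532]
force: [0.1, -0.2, -4.1]
grip_width: 0.0575
```

>>> play_rows([
  [[1, 0, 0, 0, 0, 0, 50], [1, 0, 0, 0, 0, 0, 50], [0.5, 0, 0, 0, 0, 0, 50], [0, 0, 0, 0, 0, 0, 50], [0, 0, 0, 0, 0, 0, 50]],
])

```text
time_s: 25.45
ee_pos: [0.4548, 0.3021, -0.0005]
eef_rot: [-3.134, 1.571, 1.049]
force: [0.1, -0.6, -3.9]
grip_width: 0.0576
```

>>> play_rows([
  [[0.5, 0, 0, 0, 0, 0, 50], [0.4, 0, 0, 0, 0, 0, 50], [0, 0, 0, 0, 0, 0, 50], [0, 0, 0, 0, 0, 0, 50]],
])

```text
time_s: 25.85
ee_pos: [0.4549, 0.3021, -0.001]
eef_rot: [2.637, 1.571, 0.537]
force: [-3.5, -2.2, 6.0]
grip_width: 0.0574
```

Contact is clear (+6 N), so I release and raise.

>>> play_rows([
  [[0, 0, 0, 0, 0, 0, 65], [0, 0, 0, 0, 0, 0, 75], [0, 0, 0, 0, 0, 0, 90], [0, 0, 0, 0, 0, 0, 94], [0, 0, 0, 0, 0, 0, 94], [-15, 0, 0, 0, 0, 0, 94], [-30, 0, 0, 0, 0, 0, 94], [-40, 0, 0, 0, 0, 0, 94], [-25, 0, 0, 0, 0, 0, 94], [0, 0, 0, 0, 0, 0, 94]],
])

```text
time_s: 26.85
ee_pos: [0.4564, 0.3031, 0.1134]
eef_rot: [2.616, 1.564, 0.516]
force: [0.5, -0.3, -1.2]
grip_width: 0.0941
```

Run:
```python
from plan import *
shot('wrist','w17')
crop('w17',200,90,440,270,3.3,'w17c')
o=plan(489,10,100,-65.5,mm=40);print(o[0]['grip_width'],o[0]['force'])
```

```text
[1.3, 22.1, 29.5, 0.077, -0.0, -0.0]
[1.3, 24.3, 27.7, 0.077, -0.0, -0.0]
[1.3, 26.3, 25.7, 0.077, -0.0, -0.0]
[1.3, 28.2, 23.6, 0.077, -0.0, -0.0]
[1.3, 29.9, 21.4, 0.077, -0.0, -0.0]
[1.4, 31.5, 19.1, 0.077, -0.0, -0.0]
[1.4, 32.9, 16.6, 0.077, -0.0, -0.0]
[1.4, 34.0, 14.0, 0.077, -0.0, -0.0]
n 8 q [ 0.52  0.36  1.62 -0.    1.16  1.05] pos [455.5 302.5 110.9] jaw deg -30.3 downness [ 0.003  0.002 -1.   ] t 26.9
0.09421088405769655 [-0.65326395  0.21624856 -0.82561832]
```

View pics/w17c.png

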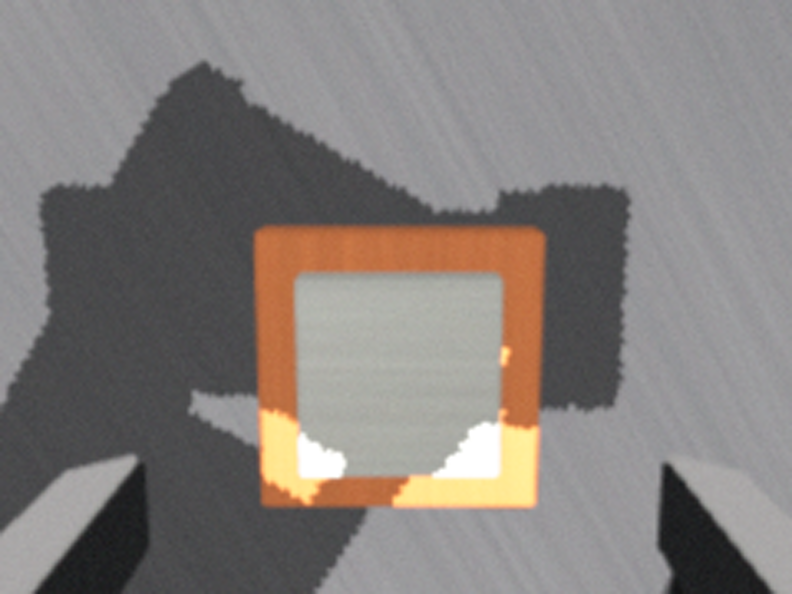

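The square plate lies centred and parallel on its block. Back to the long plate.

>>> play_rows([
  [[1, 11, 15, 0.04, 0, 0, 94], [2, 23, 29, 0.077, 0, 0, 94], [2, 25, 27, 0.077, 0, 0, 94], [1, 27, 25, 0.077, 0, 0, 94], [1, 29, 22, 0.077, 0, 0, 94], [1, 31, 20, 0.077, 0, 0, 94], [1, 32, 18, 0.077, 0, 0, 94], [1, 34, 15, 0.077, 0, 0, 94], [0, 17, 7, 0.037, 0, 0, 94], [0, 0, 0, 0, 0, 0, 94]],
])

```text
time_s: 27.9
ee_pos: [0.4861, 0.0073, 0.0979]
eef_rot: [-0.365, 1.569, -3.084]
force: [-0.1, -0.4, 0.8]
grip_width: 0.0937
```

Run:
```python
from plan import *
shot('wrist','w18')
o=plan(489,10,100,-65.5,mm=40);print(o[0]['grip_width'],o[0]['force'])
crop('w18',260,110,380,270,3.7,'w18c')
```

```text
[-2.1, -0.2, -3.3, -0.003, 0.001, 0.001]
n 1 q [-0.06  0.25  1.79  0.    1.1   1.09] pos [486.1   8.5  97.9] jaw deg -65.7 downness [-0.001  0.    -1.   ] t 27.95
0.09432978264817812 [ 0.75281801  1.18224987 -0.63372397]
```

View pics/w18c.png

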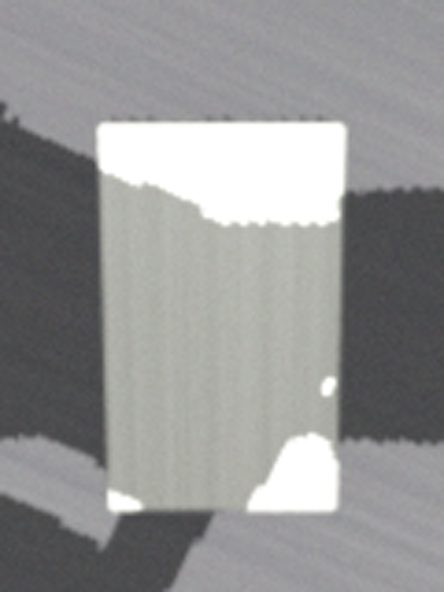

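Run:
```python
from plan import *
c=load('w18')
t=lambda x,y,z:(ray(c,260+(x+.5)/3.7-.5,110+(y+.5)/3.7-.5,z)*1000)
Q=np.array([t(*p,.014) for p in [(98,122),(347,122),(338,512),(107,512)]])
print(Q.round(1),[np.linalg.norm(Q[i]-Q[i-1]).round(1) for i in range(4)],Q.mean(0))
d=Q[0]+Q[1]-Q[2]-Q[3]; print('yaw',np.degrees(np.arctan2(d[1],d[0])))
x,y=Q.mean(0); plan(x,y,-18.5,-65.5,mm=25)
```

```text
[[523.   58.4]
 [547.7   3.3]
 [455.9 -37.9]
 [431.   17.4]] [np.float64(100.7), np.float64(60.4), np.float64(100.6), np.float64(60.7)] [489.39586996  10.27614294]
yaw 24.087019326418574
[23.3, -0.0, -0.8, -0.001, 0.0, 0.0]
[23.3, -0.0, -0.8, -0.001, 0.0, 0.0]
[23.3, -0.0, -0.8, -0.001, 0.0, 0.0]
[23.3, -0.0, -0.8, -0.001, 0.0, 0.0]
[23.3, -0.0, -0.8, -0.001, 0.0, 0.0]
n 5 q [-0.06  0.25  1.79  0.    1.1   1.09] pos [486.1   8.5  97.9] jaw deg -65.7 downness [-0.001  0.    -1.   ] t 27.95
```

>>> play_rows([
  [[10, 0, -4, 0, 0, 0, 94], [25, 0, 0, 0, 0, 0, 94], [25, 0, 0, 0, 0, 0, 94], [25, 0, 0, 0, 0, 0, 94], [15, 0, 0, 0, 0, 0, 94], [9, 0, 0, 0, 0, 0, 94], [5, 0, 0, 0, 0, 0, 94], [2, 0, 0, 0, 0, 0, 94], [0, 0, 0, 0, 0, 0, 94], [0, 0, 0, 0, 0, 0, 94]],
])

```text
time_s: 28.95
ee_pos: [0.4905, 0.0108, -0.0169]
eef_rot: [2.687, 1.57, -0.029]
force: [-0.2, -0.2, -0.7]
grip_width: 0.0942
```

>>> play_rows([
  [[0, 0, 0, 0, 0, 0, 52], [0, 0, 0, 0, 0, 0, 52], [0, 0, 0, 0, 0, 0, 52], [0, 0, 0, 0, 0, 0, 52], [0, 0, 0, 0, 0, 0, 52], [0, 0, 0, 0, 0, 0, 52], [0, 0, 0, 0, 0, 0, 52]],
], grip_force=45)

```text
time_s: 29.65
ee_pos: [0.4902, 0.0107, -0.0174]
eef_rot: [-2.979, 1.571, 0.588]
force: [-0.0, 0.6, 1.6]
grip_width: 0.0592
```

Run:
```python
from plan import *
shot('wrist','w19')
o=plan(489.4,10.3,-18,-65.7,mm=40);print(o[0]['grip_width'],o[0]['force'])
crop('w19',180,120,460,290,2.8,'w19c')
```

```text
[0.6, 0.1, 0.9, 0.002, -0.0, -0.0]
n 1 q [-0.05  0.45  1.86  0.    0.84  1.09] pos [490.2  10.8 -17.4] jaw deg -65.6 downness [ 0.  0. -1.] t 29.7
0.05933530765912737 [-0.64824168  0.20849983 -0.10024962]
```

View pics/w19c.png

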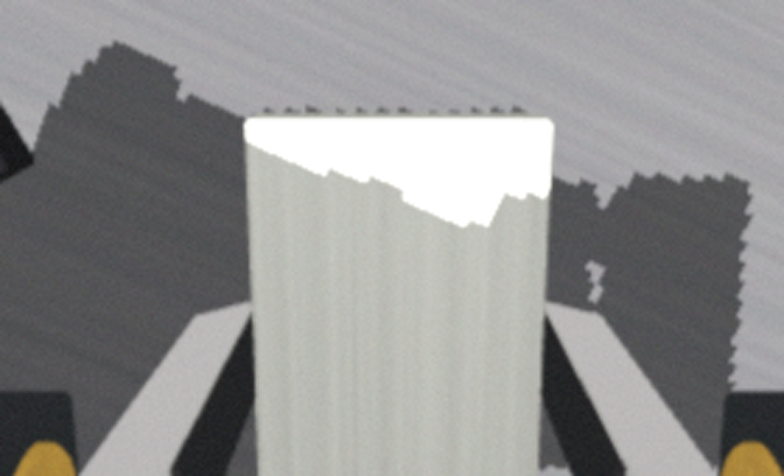

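>>> play_rows([
  [[-1, 0, 0, 0, 0, 0, 52], [-3, 0, 0, 0, 0, 0, 52], [-6, 0, 0, 0, 0, 0, 52], [-12, 0, 0, 0, 0, 0, 52], [-18, 0, 0, 0, 0, 0, 52], [-18, 0, 0, 0, 0, 0, 52], [-14, 0, 0, 0, 0, 0, 52], [-6, 0, 0, 0, 0, 0, 52], [0, 0, 0, 0, 0, 0, 52], [0, 0, 0, 0, 0, 0, 52]],
])

```text
time_s: 30.7
ee_pos: [0.4899, 0.0107, 0.0602]
eef_rot: [-0.442, 1.57, 3.126]
force: [0.6, -0.8, -5.6]
grip_width: 0.0596
```

Run:
```python
from plan import *
shot('wrist','w20')
o=plan(480,-282,60,-61,mm=25);print(o[0]['grip_width'],o[0]['force'])
crop('w20',180,120,460,290,2.8,'w20c')
```

```text
[-0.0, 21.9, 10.8, -0.007, 0.0, 0.0]
[-0.0, 21.8, 11.0, -0.007, 0.0, 0.0]
[-0.0, 21.7, 11.1, -0.007, 0.0, 0.0]
[-0.0, 21.7, 11.3, -0.007, 0.0, 0.0]
[-0.0, 21.6, 11.4, -0.007, 0.0, 0.0]
[-0.0, 21.5, 11.5, -0.007, 0.0, 0.0]
[-0.0, 21.4, 11.7, -0.007, 0.0, 0.0]
[-0.0, 21.4, 11.8, -0.007, 0.0, 0.0]
[-0.0, 21.3, 12.0, -0.007, 0.0, 0.0]
[-0.0, 21.2, 12.1, -0.007, 0.0, 0.0]
[-0.0, 21.1, 12.3, -0.007, 0.0, 0.0]
[-0.0, 21.0, 12.4, -0.007, 0.0, 0.0]
n 12 q [-0.05  0.31  1.82 -0.    1.01  1.09] pos [489.7  10.8  60. ] jaw deg -65.6 downness [-0.001  0.    -1.   ] t 30.75
0.05946329414621566 [ 0.31777011  0.4691322  -5.38005558]
```

View pics/w20c.png

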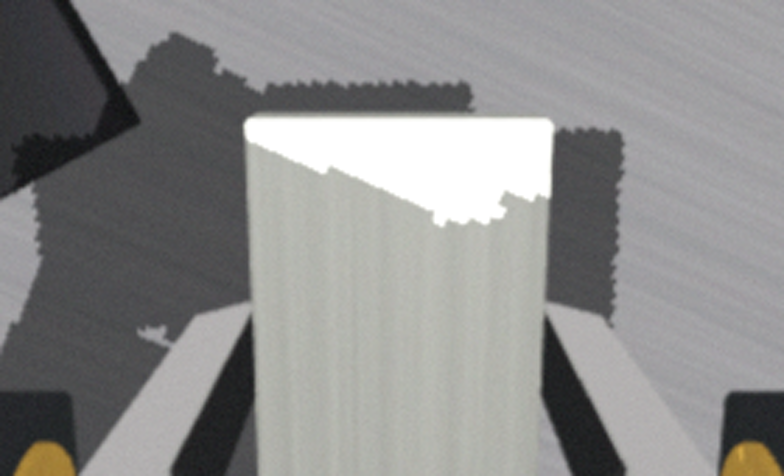

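The long plate is held level and firm. I carry it to the long block.

>>> play_rows([
  [[0, 10, 5, 0, 0, 0, 52], [0, 20, 10, -0.007, 0, 0, 52], [0, 22, 11, -0.007, 0, 0, 52], [0, 22, 11, -0.007, 0, 0, 52], [0, 22, 11, -0.007, 0, 0, 52], [0, 22, 11, -0.007, 0, 0, 52], [0, 22, 12, -0.007, 0, 0, 52], [0, 22, 12, -0.007, 0, 0, 52], [0, 22, 12, -0.007, 0, 0, 52], [0, 20, 12, -0.007, 0, 0, 52]],
])

```text
time_s: 31.75
ee_pos: [0.4825, -0.2213, 0.06]
eef_rot: [-0.804, 1.57, 2.827]
force: [0.5, 0.8, -5.7]
grip_width: 0.0591
```

>>> play_rows([
  [[0, 18, 11, -0.007, 0, 0, 52], [0, 15, 9, -0.007, 0, 0, 52], [0, 10, 6, -0.007, 0, 0, 52], [0, 6, 4, 0, 0, 0, 52], [0, 2, 1, 0, 0, 0, 52], [0, 0, 0, 0, 0, 0, 52], [0, 0, 0, 0, 0, 0, 52], [0, 0, 0, 0, 0, 0, 52]],
])

```text
time_s: 32.55
ee_pos: [0.4803, -0.2786, 0.0606]
eef_rot: [-1.652, 1.571, 2.0]
force: [0.6, 0.3, -5.7]
grip_width: 0.0596
```

Run:
```python
from plan import *
shot('wrist','w21')
o=plan(480,-282,60,-61,mm=25);print(o[0]['grip_width'],o[0]['force'])
crop('w21',200,90,440,270,3.3,'w21c')
```

```text
[0.6, 2.7, 1.9, 0.004, -0.0, 0.0]
n 1 q [-0.59  0.44  1.63  0.    1.07  0.47] pos [ 480.3 -278.7   60.6] jaw deg -60.8 downness [-0.  0. -1.] t 32.6
0.059467022478919836 [-0.45695878  0.36637263 -5.97403369]
```

View pics/w21c.png

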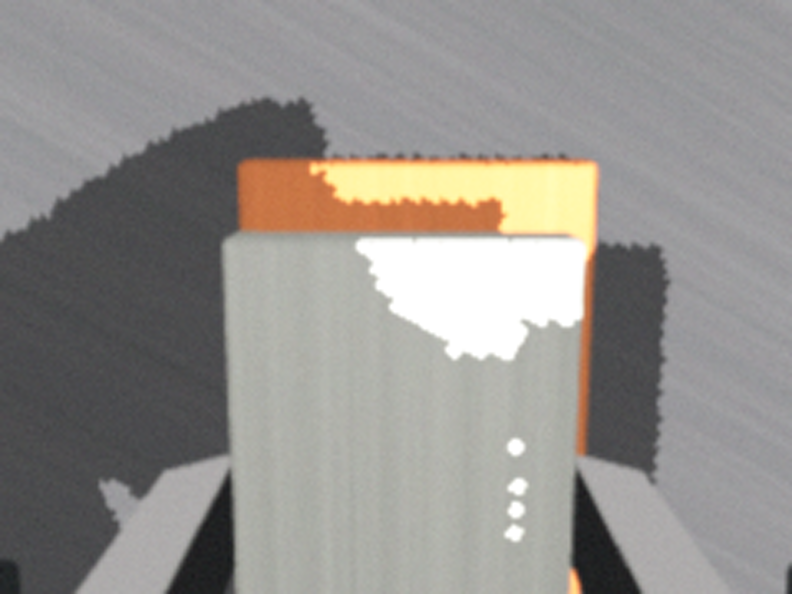

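Run:
```python
from plan import *
c=load('w21')
t=lambda x,y,z:(ray(c,200+(x+.5)/3.3-.5,90+(y+.5)/3.3-.5,z)*1000)
def cen(a,b,h):
    d=(b-a); L=np.linalg.norm(d); d/=L; n=np.array([d[1],-d[0]])
    m=((a+b)/2+n*h);print(L.round(1),np.degrees(np.arctan2(d[1],d[0])).round(1),m.round(1));return m
B=cen(t(239,160,.018),t(598,160,.018),63)
P=cen(t(223,241,.092),t(586,240,.092),50)
o,p,R=state(); print('tool shift',R.T@np.r_[B-P,0])
```

```text
83.3 -60.8 [ 479.4 -283.8]
59.8 -60.6 [ 479.6 -280.1]
tool shift [-8.98513732e-05  3.20060030e+00  1.98626507e+00]
```

>>> play_rows([
  [[5, 3, 2, 0, 0, 0, 52], [12, 0, 0, 0, 0, 0, 52], [17, 0, 0, 0, 0, 0, 52], [12, 0, 0, 0, 0, 0, 52], [6, 0, 0, 0, 0, 0, 52], [3, 0, 0, 0, 0, 0, 52], [2, 0, 0, 0, 0, 0, 52], [0, 0, 0, 0, 0, 0, 52], [0, 0, 0, 0, 0, 0, 52]],
])

```text
time_s: 33.5
ee_pos: [0.4802, -0.2829, 0.004]
eef_rot: [2.069, 1.57, -0.563]
force: [0.3, 0.5, -5.7]
grip_width: 0.0598
```

>>> play_rows([
  [[1, 0, 0, 0, 0, 0, 52], [1, 0, 0, 0, 0, 0, 52], [0.5, 0, 0, 0, 0, 0, 52], [0, 0, 0, 0, 0, 0, 52], [0, 0, 0, 0, 0, 0, 52]],
])

```text
time_s: 34.0
ee_pos: [0.4799, -0.2828, 0.0011]
eef_rot: [-2.518, 1.571, 1.133]
force: [0.2, 0.2, -5.4]
grip_width: 0.0596
```

>>> play_rows([
  [[0.5, 0, 0, 0, 0, 0, 52], [0.4, 0, 0, 0, 0, 0, 52], [0, 0, 0, 0, 0, 0, 52], [0, 0, 0, 0, 0, 0, 52]],
])

```text
time_s: 34.4
ee_pos: [0.48, -0.2828, 0.0006]
eef_rot: [2.292, 1.571, -0.34]
force: [-3.7, 2.1, 5.7]
grip_width: 0.0594
```

>>> play_rows([
  [[0, 0, 0, 0, 0, 0, 65], [0, 0, 0, 0, 0, 0, 75], [0, 0, 0, 0, 0, 0, 90], [0, 0, 0, 0, 0, 0, 94], [0, 0, 0, 0, 0, 0, 94], [-15, 0, 0, 0, 0, 0, 94], [-30, 0, 0, 0, 0, 0, 94], [-40, 0, 0, 0, 0, 0, 94], [-35, 0, 0, 0, 0, 0, 94], [-10, 0, 0, 0, 0, 0, 94]],
])

```text
time_s: 35.4
ee_pos: [0.4812, -0.2836, 0.1352]
eef_rot: [2.035, 1.564, -0.597]
force: [-0.2, -0.1, 0.3]
grip_width: 0.0936
```

>>> play_rows([
  [[-10, 0, 0, 0, 0, 0, 94], [0, 0, 0, 0, 0, 0, 94], [0, 0, 0, 0, 0, 0, 94]],
])

```text
time_s: 35.7
ee_pos: [0.4795, -0.2825, 0.1391]
eef_rot: [-1.101, 1.569, 2.551]
force: [-0.1, 0.5, -1.2]
grip_width: 0.0942
```

Run:
```python
from plan import *
shot('wrist','w22');shot('top','t22');shot('side','s22')
crop('t22',150,90,520,290,2.1,'t22c')
```

```text
(no output)
```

View pics/w22.png

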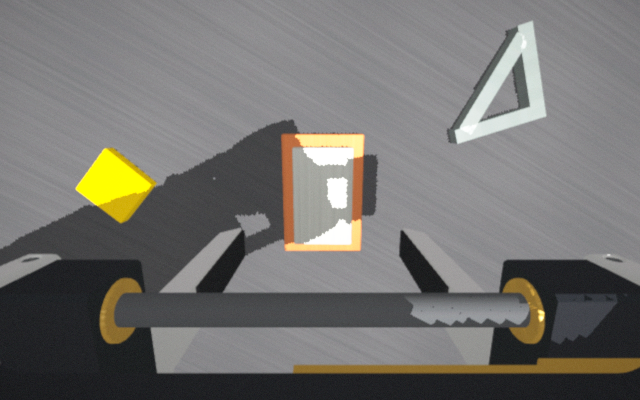

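View pics/t22c.png

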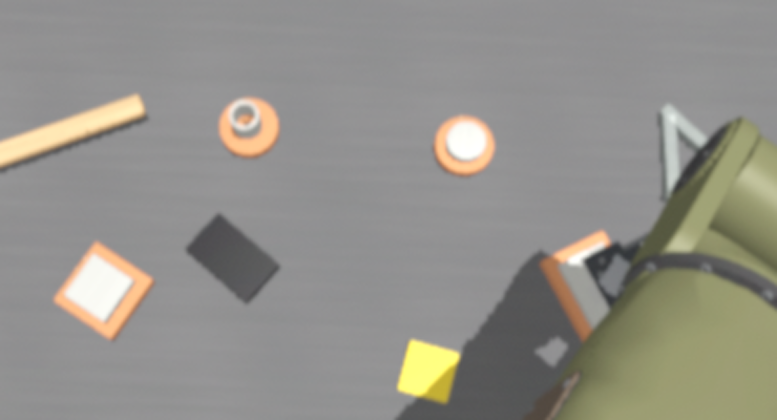

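View pics/s22.png

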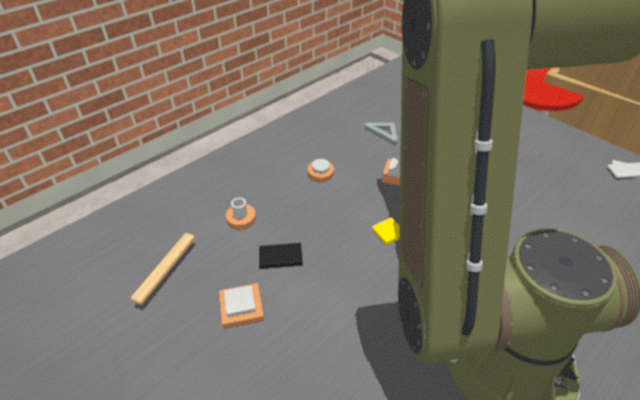

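Run:
```python
from h import *
crop('w22',270,120,380,265,4,'w22c')
```

```text
(no output)
```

View pics/w22c.png

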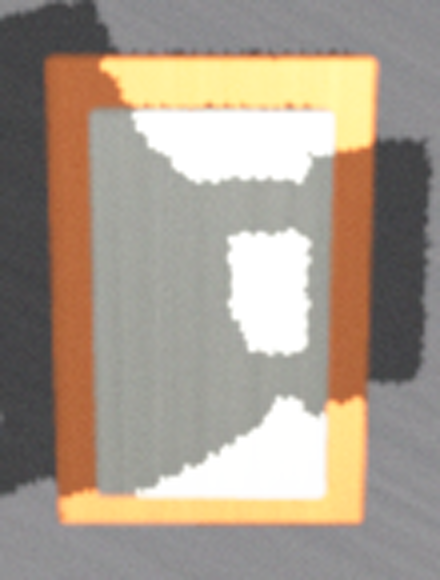

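Run:
```python
from h import *
c=load('w22')
t=lambda x,y,z:(ray(c,270+(x+.5)/4-.5,120+(y+.5)/4-.5,z)*1000)
print(np.mean([t(*p,.018) for p in [(45,57),(378,57),(363,523),(60,523)]],0),np.mean([t(*p,.032) for p in [(89,109),(336,109),(326,497),(98,495)]],0))
hand_in()
```

```text
[ 479.29524709 -283.88618581] [ 479.82442805 -283.80036255]
the job is handed in; nothing more can be done
```

All four blanks are on their own blocks, set down in order (pipe, disc, square plate, long plate), and the job is handed in. It took about 36 s of robot time.

**What my last checks showed**
- **Long plate:** its centre measures within about 1 mm of the block's, and its edges are parallel to the block's.
- **Pipe:** its centre measures within about 1 mm of the post's, with the pin inside the bore. It stands upright.
- **Disc and square plate:** both look flat and centred on their blocks in the wrist and overhead pictures. I did not measure them again after release.
- **Release:** the fingers were opened clear of each blank and the tool backed off. At hand-in the robot held nothing and was about 0.1 m above the work.
- **Brush and magnet:** I never went near either one, and they look unmoved in the pictures. I did not measure their positions.

**What went wrong or disagreed**
- **Fingertips:** they end about 20–25 mm behind the stated tool point. My first try on the disc closed above it without touching. I corrected by going lower for the disc and both plates. The pipe was therefore held only near its upper end, but it went down cleanly.
- **Cameras:** the overhead and side cameras disagreed by about 3 mm, so I placed from the wrist camera, whose readings matched the given sizes.

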